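# Load ferrite cores on the test jig, dial in the count and start the test

## Task

Take the copper sleeve off the test jig's post and put it in the blue tray; then thread every whole core down the post, fully home, the largest at the bottom and each smaller one above it, and drop any broken core in the red scrap bin. When all cores are dealt with, roll the thumbwheel with a fingertip until the number of cores now on the post stands at the red pointers on top, and then press the green button and let it go. Leave the other things on the bench alone.

Things in the scene. Friction and masses are not known exactly. Their poses are not given: they have to be found in the camera images.
- core_grey: Dark grey ring-shaped ferrite core, outside diameter 66 mm, bore 33 mm, 13 mm thick, 100 g or so; origin on its axis at the underside, z along the axis. The largest. Always there.
- core_green: Green ring-shaped ferrite core, outside diameter 60 mm, bore 33 mm, 13 mm thick, 100 g or so; origin on its axis at the underside, z along the axis. Absent (None) in some starts, when broken_green lies there instead.
- core_yellow: Yellow ring-shaped ferrite core, outside diameter 54 mm, bore 33 mm, 13 mm thick, 100 g or so; origin on its axis at the underside, z along the axis. Always there.
- core_blue: Blue ring-shaped ferrite core, outside diameter 48 mm, bore 33 mm, 13 mm thick, 100 g or so; origin on its axis at the underside, z along the axis. The smallest. Absent (None) in some starts, when broken_blue lies there instead.
- broken_green: green core like core_green (outside diameter 60 mm, bore 33 mm, 13 mm thick) with a piece missing from the ring: a C with a gap 63 degrees wide centred on its own +x axis, dark faces at the break, so grip it across its own y. Origin on the ring's axis at the underside, z along the axis. It is there when core_green is absent, and absent (None) otherwise.
- broken_blue: blue core like core_blue (outside diameter 48 mm, bore 33 mm, 13 mm thick) with a piece missing from the ring: a C with a gap 63 degrees wide centred on its own +x axis, dark faces at the break, so grip it across its own y. Origin on the ring's axis at the underside, z along the axis. It is there when core_blue is absent, and absent (None) otherwise.
- broken_yellow: yellow core like core_yellow (outside diameter 54 mm, bore 33 mm, 13 mm thick) with a piece missing from the ring: a C with a gap 63 degrees wide centred on its own +x axis, dark faces at the break, so grip it across its own y. Origin on the ring's axis at the underside, z along the axis. Absent (None) in some starts.
- broken_grey: grey core like core_grey (outside diameter 66 mm, bore 33 mm, 13 mm thick) with a piece missing from the ring: a C with a gap 63 degrees wide centred on its own +x axis, dark faces at the break, so grip it across its own y. Origin on the ring's axis at the underside, z along the axis. Absent (None) in some starts.
- sleeve: Copper tube, outside diameter 42 mm, bore 33 mm, 60 mm long, 160 g or so, standing loosely on the jig plate round the post at the start; origin on its axis at the lower end, z along the axis.
- jig_seat (a point): Centre of the foot of the brass post on the upper face of the jig's square aluminium plate (120 x 120 mm, 12 mm thick, fixed to the table): the first core comes to rest here. The post is upright, 26 mm in diameter and 56 mm tall, its top 7 mm tapering to 18 mm.
- sleeve_tray: Blue open tray, 130 x 130 mm, 30 mm high, walls and floor 4 mm thick, fixed; origin at the centre of its underside, x and y along its sides.
- scrap_bin: Red open bin, 170 mm (along its x) x 130 mm (along its y), 50 mm high, walls and floor 4 mm thick, fixed; origin at the centre of its underside.
- control_box: Grey box, 130 (x) x 170 (y) x 85 mm high, fixed; origin at the centre of its underside, x pointing away from the robot when not turned. The thumbwheel (centred 35 mm along +y) and the green button (10 mm along -x, 55 mm along -y) stand out of its top; two red pointers on top, either side of the wheel, mark x = 0.
- wheel_hub (a point): Centre of the thumbwheel, 62 mm above the table. The white wheel turns about the box's y axis: rim radius 50 mm, 36 mm wide. Ten grey ribs across the rim, 4 mm thick, out to a radius of 58 mm, stand between the black digits 0 to 9: rib k (0 to 9) leans joint - (k + 0.5) x 0.6283 rad from straight up towards the box's +x.
- wheel (a joint): Angle of the thumbwheel, rad. Digit k is straight up, at the red pointers, at k x 0.6283; stops at 0 (digit 0) and 5.655 (digit 9). It grows as the wheel's top moves along the box's +x. No click stops: friction holds it where it is left (0.12 N m, 2 to 3 N at a rib). Roll it with a closed fingertip lowered beside a rib near the top and moved along the box's x, about 0.6 rad a stroke.
- button_top (a point): Centre of the top of the green button, 28 mm in diameter, pressed straight down.
- button (a joint): Travel of the button, m: 0 free, 0.006 fully down; sprung, 5 N fully down.
- screwdriver: Screwdriver lying on the bench; leave alone. Origin at the underside, x along it.
- meter: Yellow handheld meter, 150 x 75 x 35 mm, lying on the bench; leave alone. Origin at the centre of its underside.
- can: Metal can with a white label, 54 mm in diameter, 110 mm tall; leave alone. Origin at the centre of its underside.
Things that resemble listed ones, but are neither listed nor needed, are in the scene too. What is shaped like the core_blue but pink is not meant.

How it is judged:
By the outcome, as a careful person would: the job done as asked, in the order asked, and still so for the second after the job is handed in, with the robot touching nothing.
Of core_green, broken_green only 1 to 1 are there at a start; the rules pass over those that are not, and their reading is None.
Of core_blue, broken_blue only 1 to 1 are there at a start; the rules pass over those that are not, and their reading is None.
Of broken_yellow, broken_grey only 1 to 2 are there at a start; the rules pass over those that are not, and their reading is None.
At some moment in a run one of core_grey, core_green, core_yellow, core_blue, broken_green, broken_blue, broken_yellow, broken_grey may be knocked a few centimetres aside while the robot is not near it.
Once in a run the grip may slacken for a moment while it holds something.
It also fails if it takes over 210 s, if anything falls off the work surface, if the arm or the gripper's body presses on something with over 40 N, if the wrist force passes 120 N, or if a joint passes its speed limit or range.

## Robot

A 6-joint arm with a two-finger parallel gripper is mounted at the origin on the work surface. World frame = base frame: x ahead of the robot, y to its left, z up, the work surface at z = 0. Lengths are in m, angles in rad, forces in N, time in s.
With the tool pointing down it reaches from about 0.225 to 0.875 m from the base axis. Payload 3.4 kg.
Tool frame: the origin (TCP) lies on the centre line of the jaws, within the pads' length; the fingertips stand 11 mm ahead of it and the grasp point (between the pads) lies 8 mm behind it (manip.tip_extent is the distance from the TCP to the fingertips, in m); z points along the fingers, x is the direction in which the jaws open and shut, and the axes are right-handed (so a half turn about z gives the same grasp; the last joint's range is limited). The gripper opens to 85 mm and grips with 20 to 120 N. Pads are 22 mm wide; open, the fingers measure 114 mm over their backs; the gripper's body (76 mm by 85 mm) begins 54 mm behind the grasp point. The pads swing forward as they close: fully open they stand 13 mm farther back than shut.
Start: joints at [-0.121, 0.276, 1.505, -0, 1.361, -0.121], TCP at [0.575, -0, 0.242] pointing down, gripper open.
Joint ranges: [-2.89, 2.89], [-0.75, 2.08], [0.22, 2.7], [-1.18, 4.32], [0.11, 2.71], [-2.7, 2.7]. Speed limits (rad/s): [2.57, 2.57, 3.14, 3.14, 3.14, 3.14].

## Interface

Orientations are given as a 3x3 rotation matrix whose columns are the frame's x, y, z axes.
In Python, from bench import manip, optics gives the robot as it stands. The module is installed in compiled form; this text tells all that it offers.
- The arm moves only by the tool drive_tool, never from a script. Its argument "commands" is one flat list of numbers, 4 for each row, row after row: the shift along the tool's x, y, z each as a share of 40 mm, from -1 to 1, then the turn about the tool's z as a share of 0.12 rad, from -1 to 1. In form: [x, y, z, yaw, x, y, z, yaw, ...]. A call has exactly 8 rows; each row shifts and turns the commanded pose from where the row before left it, along the tool's axes as they then stand; what a row does not reach is not made up. A row lasts 1/12 s, in which the tool goes at most 41.7 mm and 7.16 degrees, less where a joint would pass 70% of its speed; a pose out of reach is approached as far as the arm can. A call with a number of a shift or a turn outside -1 to 1 is refused whole. A call with a gripper value outside its range is refused whole. "gripper" is the opening, from -1 (shut) to 1 (fully open), set as the call begins (left out, the last holds). The fingers move at their own pace and stop on an object; "squeeze" is the grip in N (left out, the last holds). Time passes only in rows, so rows that do not move let the fingers close, or fill a call up. It gives the time, the measured TCP pose, the force and the opening at its end, in the units of the state.
- manip.sense(): the state, without advancing time (a new reading comes with each control period).
- optics.snapshot(name): name is "scene" or "side" or "wrist"; returns the picture (384x512x3 uint8, red, green, blue); there is no depth.
- optics.camera_info(name): a dict with "intrinsics" (3x3 intrinsics, pixels), "dist" ([k1, k2, p1, p2, k3] as OpenCV has them; the pictures are not rectified), "R" (3x3) and "t" (3): a world point X has camera coordinates R X + t; the wrist camera has in their place "T_tool_cam" (4x4, takes a point from camera to tool coordinates, whose origin is the TCP and whose axes are the tool frame's). Camera axes: x right, y down, z forward; pixel columns grow to the right and rows downward; lengths in m; the calibration is good to about 2 mm. A picture is of the moment at which its call begins: read the wrist's pose just before it. camera_info takes no time and is no camera call.
- manip.sign_off(): hands the job in, once; it reports no verdict.
The state is a dict: "time": time; "q": joint angles; "joint_velocities": joint speeds; "effort": joint torques, N m; "eef_pos": TCP position; "orientation": TCP orientation; "ft_force": force on the tool from outside, world axes, zero at the start; "ft_torque": the same for the moment, N m; "opening": finger opening in m.
Only numpy, scipy, OpenCV 4.12 (cv2) and the standard library are available. Lean on these libraries where they do the work, as an engineer would, in place of code of your own. Each camera call takes 0.05 s, during which the arm holds its last target. There are 200 camera calls.

## Working session

There is one attempt and no reset: what is moved stays moved. The work goes in short steps, Python scripts to look and compute and a tool call to move; the robot and the scene stay as the last step left them, time stands still between calls to the robot, and variables do not carry over. Pictures are saved under pics/ and viewed, about 12 in all and at most 16, crops included, and the job is handed in when it is done.

Besides the shell and the picture viewer there is one more tool, called after "Call:" as name(argument=value, ...) on one line, values as JSON. drive_tool: Moves the arm, as the interface text tells. Its arguments: {"type":"object","properties":{"commands":{"type":"array"},"gripper":{"type":"number"},"squeeze":{"type":"number"}},"required":["commands"]}

```bash
mkdir -p pics; ls; python3 - <<'E'
from bench import manip, optics
import cv2,numpy as np
s=manip.sense();print(s['time'],s['eef_pos'],s['orientation'],s['opening'],manip.tip_extent)
for n in ['scene','side','wrist']:
    i=optics.camera_info(n);print(n,{k:np.round(v,3).tolist() if k!='name' else v for k,v in i.items()})
    im=optics.snapshot(n);np.save(f'pics/{n}0.npy',im);cv2.imwrite(f'pics/{n}0.png',cv2.resize(im[:,:,::-1],(800,600),interpolation=cv2.INTER_CUBIC))
E
```

```text
pics
0.0 [5.74499027e-01 5.18528586e-05 2.41441735e-01] [[ 9.99998337e-01 -5.34885832e-06 -1.82376401e-03]
 [-4.97667121e-06 -9.99999979e-01  2.04080836e-04]
 [-1.82376506e-03 -2.04071421e-04 -9.99998316e-01]] 0.08526501966667857 0.011
scene {'intrinsics': [[447.9, 0.0, 247.732], [0.0, 447.9, 188.36], [0.0, 0.0, 1.0]], 'dist': [-0.028, 0.0, 0.0, 0.0, 0.0], 'R': [[-0.546, 0.838, -0.004], [0.721, 0.468, -0.511], [-0.426, -0.281, -0.86]], 't': [0.309, -0.353, 1.702]}
side {'intrinsics': [[424.128, 0.0, 263.969], [0.0, 424.128, 184.288], [0.0, 0.0, 1.0]], 'dist': [-0.083, 0.0, 0.0, 0.0, 0.0], 'R': [[-0.993, -0.117, -0.004], [-0.087, 0.755, -0.65], [0.079, -0.645, -0.76]], 't': [0.526, 0.117, 1.082]}
wrist {'intrinsics': [[323.364, 0.0, 251.451], [0.0, 323.364, 191.795], [0.0, 0.0, 1.0]], 'dist': [-0.072, 0.0, 0.0, 0.0, 0.0], 'T_tool_cam': [[1.0, 0.0, 0.001, -0.0], [-0.0, 0.958, 0.288, -0.074], [-0.001, -0.288, 0.958, -0.131], [0.0, 0.0, 0.0, 1.0]]}
```

View pics/scene0.png

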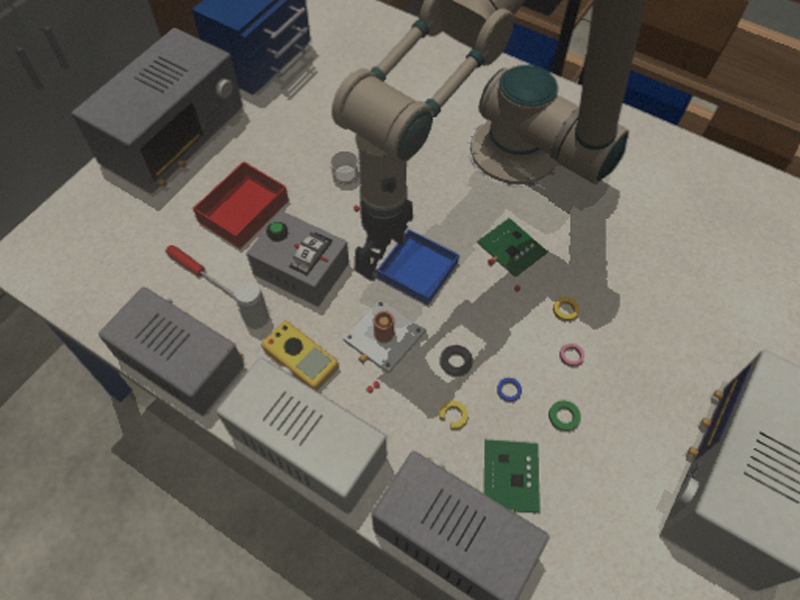

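View pics/side0.png

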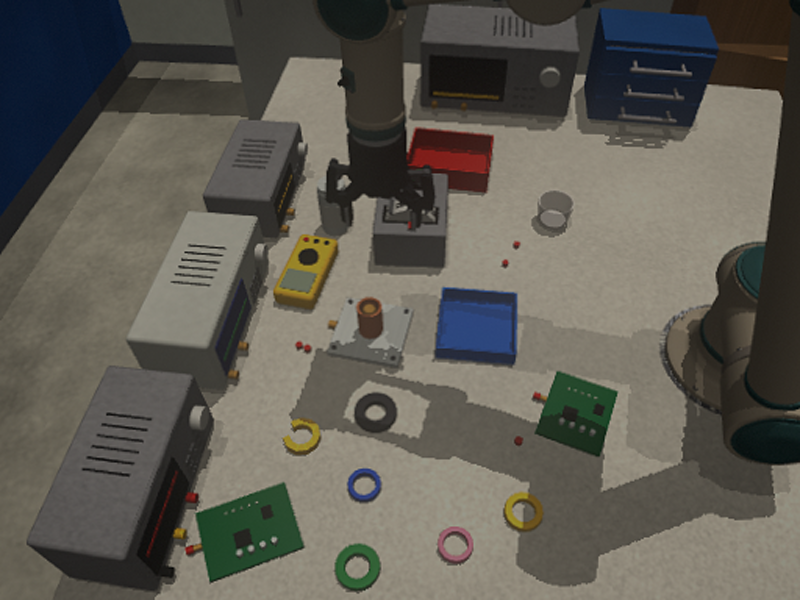

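Side view (800x600): sleeve on post (369,315), whole grey ring (376,412), blue (364,485), green (357,567), yellow whole (523,511), yellow C (303,436). Look-alikes are the pink ring (455,545), the glass cup (555,212), and the boards. The scene view agrees. Now to measure.

```bash
cat > h.py <<'E'
from bench import manip, optics
import cv2,numpy as np
def cam(n,s=None):
    i=optics.camera_info(n);K=np.array(i['intrinsics']);d=np.array(i['dist'],float)
    if n!='wrist':
        R=np.array(i['R']);t=np.array(i['t']);return K,d,R.T,-R.T@t
    s=s or manip.sense();T=np.array(i['T_tool_cam']);Rt=np.array(s['orientation']);p=np.array(s['eef_pos'])
    return K,d,Rt@T[:3,:3],p+Rt@T[:3,3]
def rays(c,px):
    u=cv2.undistortPoints(np.array(px,float).reshape(-1,1,2),c[0],c[1]).reshape(-1,2)
    r=np.c_[u,np.ones(len(u))]@c[2].T
    return r/np.linalg.norm(r,axis=1)[:,None]
def plane(c,px,z):
    r=rays(c,px);return c[3]+r*((z-c[3][2])/r[:,2])[:,None]
def proj(c,X):
    R=c[2].T;return cv2.projectPoints(np.array(X,float).reshape(-1,3),cv2.Rodrigues(R)[0],-R@c[3],c[0],c[1])[0].reshape(-1,2)
def save(im,name,box=None,size=(800,600)):
    if box:im=im[box[1]:box[3],box[0]:box[2]]
    cv2.imwrite(f'pics/{name}.png',cv2.resize(im[:,:,::-1],size,interpolation=cv2.INTER_CUBIC))
HUE=dict(blue=(105,125),green=(60,85),yellow=(18,32),red=(0,5),pink=(165,178),copper=(5,15))
def blobs(im,col,amin=60,smin=90,vmin=50):
    h=cv2.cvtColor(im,cv2.COLOR_RGB2HSV);lo,hi=HUE[col]
    m=cv2.inRange(h,(lo,smin,vmin),(hi,255,255))
    cs,_=cv2.findContours(m,cv2.RETR_EXTERNAL,cv2.CHAIN_APPROX_NONE)
    return [c.reshape(-1,2) for c in cs if cv2.contourArea(c)>amin]
def ring(c,cnt,z=0.0065):
    P=plane(c,cnt,z)[:,:2].astype(np.float32);(x,y),r=cv2.minEnclosingCircle(P*1000);return np.round([x,y,r],1)
E
python3 - <<'E'
from h import *
for n in ['side','scene']:
    im=np.load(f'pics/{n}0.npy');c=cam(n)
    for col in ['blue','green','yellow','copper','red']:
        for b in blobs(im,col):
            r=ring(c,b)
            if r[2]<150:print(n,col,b.mean(0).round(),r,len(b))
c=cam('side');k=512/800
for nm,px,z in [('grey',(376,411),.0065),('boxtop FL',(374,240),.085),('boxtop FR',(445,241),.085),('tray NL',(437,356),.03),('tray NR',(517,359),.03),('tray FL',(443,289),.03),('tray FR',(517,291),.03),('plateNL',(329,349),.012),('plateNR',(402,364),.012),('plateFR',(413,307),.012),('plateFL',(343,297),.012),('sleeve top',(369,303),.072)]:
    print(nm,plane(c,[(px[0]*k,px[1]*k)],z).round(3))
c=cam('scene')
for nm,px,z in [('grey',(456,360),.0065),('btn',(277,230),.09),('bin W',(195,203),.05),('bin N',(245,165),.05),('bin E',(287,192),.05),('bin S',(240,235),.05),('box a',(248,250),.085),('box b',(318,292),.085),('box c',(347,247),.085),('box d',(281,210),.085),('sleeve top',(384,319),.072)]:
    print(nm,plane(c,[(px[0]*k,px[1]*k)],z).round(3))
E
```

```text
side blue [232. 310.] [567.  285.3  24.1] 56
side blue [307. 213.] [422.7 -22.1  97.2] 246
side blue [423.  33.] [ -14.3 -973.2  144.6] 142
side green [228. 362.] [557.  400.6  29. ] 77
side green [158. 340.] [713.8 371.6  79.9] 197
side green [370. 256.] [256.1 119.4  65.8] 139
side yellow [335. 327.] [340.7 299.8  28.9] 70
side yellow [193. 279.] [671.2 220.6  31.8] 97
side yellow [196. 173.] [ 738.4 -109.5   92. ] 130
side copper [236. 202.] [604.7 -16.2  43.7] 65
side copper [483.  32.] [ -276.4 -1045.8    99.5] 99
side red [289. 100.] [ 505.9 -462.6  128.3] 171
scene blue [326. 249.] [565.2 285.8  23.2] 39
scene blue [268. 168.] [412.1 -21.5  91.3] 125
scene blue [420.  57.] [-382.4  211.7   86.8] 95
scene blue [340.  29.] [-348.9 -137.6   96.6] 90
scene blue [168.  11.] [ -51.5 -811.9   93.8] 62
scene blue [149.   6.] [ -47.8 -923.1  115.2] 104
scene green [328. 303.] [714.1 370.5  77.2] 141
scene green [361. 265.] [555.7 401.1  28.4] 51
scene green [323. 154.] [255.8 113.7  62.3] 80
scene yellow [290. 264.] [671.4 220.4  29.1] 73
scene yellow [192. 227.] [ 729.4 -105.1   85.2]
[... 319 characters left out ...]
 0.006]]
boxtop FL [[ 0.611 -0.121  0.085]]
boxtop FR [[ 0.489 -0.133  0.085]]
tray NL [[0.482 0.07  0.03 ]]
tray NR [[0.356 0.061 0.03 ]]
tray FL [[ 0.485 -0.071  0.03 ]]
tray FR [[ 0.358 -0.081  0.03 ]]
plateNL [[0.66  0.064 0.012]]
plateNR [[0.537 0.079 0.012]]
plateFR [[ 0.534 -0.04   0.012]]
plateFL [[ 0.658 -0.048  0.012]]
sleeve top [[0.599 0.008 0.072]]
grey [[0.569 0.167 0.006]]
btn [[ 0.552 -0.286  0.09 ]]
bin W [[ 0.572 -0.508  0.05 ]]
bin N [[ 0.425 -0.484  0.05 ]]
bin E [[ 0.436 -0.354  0.05 ]]
bin S [[ 0.586 -0.367  0.05 ]]
box a [[ 0.622 -0.308  0.085]]
box b [[ 0.625 -0.126  0.085]]
box c [[ 0.504 -0.139  0.085]]
box d [[ 0.502 -0.314  0.085]]
sleeve top [[0.599 0.014 0.072]]
```

View pics/wrist0.png

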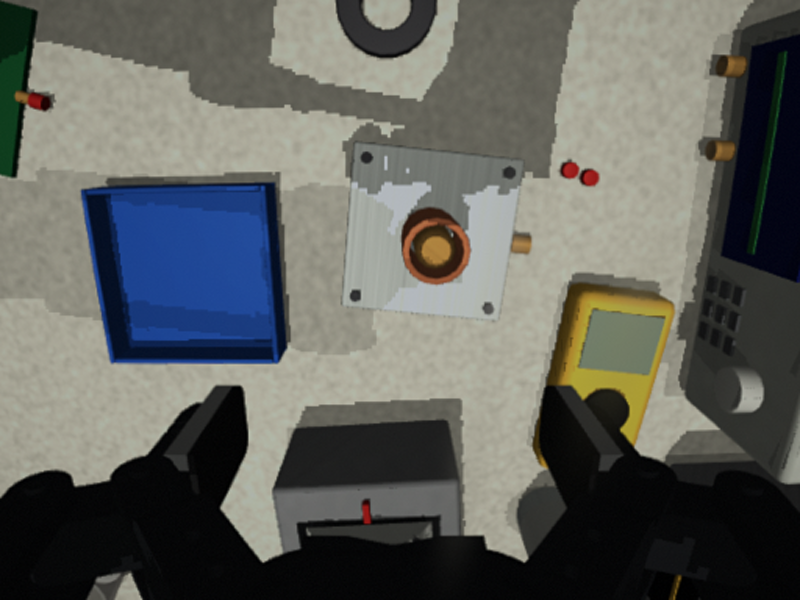

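The wrist view shows the sleeve mouth at (436,246) with the post inside, the plate corners, and the tray. Measuring the jig from here.

```bash
python3 - <<'E'
from h import *
k=512/800
c=cam('wrist')
P=plane(c,np.array([(356,142),(523,160),(497,320),(343,305)])*k,.012);print(P.round(4),P.mean(0).round(4))
print('sleeve top',plane(c,[(436*k,246*k)],.072),'post top',plane(c,[(435*k,250*k)],.068))
T=plane(c,np.array([(84,190),(275,185),(285,361),(110,361)])*k,.03);print(T.round(3),T.mean(0))
E
```

```text
[[ 0.5492  0.0785  0.012 ]
 [ 0.6649  0.0669  0.012 ]
 [ 0.6534 -0.0505  0.012 ]
 [ 0.5373 -0.0387  0.012 ]] [0.6012 0.014  0.012 ]
sleeve top [[0.60059437 0.01731755 0.072     ]] post top [[0.60038398 0.01408338 0.068     ]]
[[ 0.363  0.049  0.03 ]
 [ 0.496  0.051  0.03 ]
 [ 0.495 -0.076  0.03 ]
 [ 0.361 -0.078  0.03 ]] [ 0.42864895 -0.01346927  0.03      ]
```

Call:
drive_tool(commands=[0.2, -0.12, 0, 0, 0.2, -0.12, 0.4, 0, 0.12, -0.07, 0.4, 0, 0.12, -0.065, 0.4, 0, 0, 0, 0.4, 0, 0, 0, 0.4, 0, 0, 0, 0.4, 0, 0, 0, 0.1, 0], gripper=1, squeeze=40)

```text
time: 0.82
eef_pos: [0.5995, 0.0155, 0.1393]
orientation: [[1.0, 0.0, -0.005], [0.0, -1.0, 0.001], [-0.005, -0.001, -1.0]]
ft_force: [-0.9, -0.1, 0.1]
opening: 0.0854
```

Call:
drive_tool(commands=[0, 0, 0.4, 0, 0, 0, 0.4, 0, 0, 0, 0.4, 0, 0, 0, 0.4, 0, 0, 0, 0.4, 0, 0, 0, 0.28, 0, 0, 0, 0, 0, 0, 0, 0, 0])

```text
time: 1.48
eef_pos: [0.6008, 0.0151, 0.051]
orientation: [[1.0, 0.0, -0.001], [0.0, -1.0, 0.0], [-0.001, -0.0, -1.0]]
ft_force: [0.1, -0.2, 1.1]
opening: 0.0855
```

Call:
drive_tool(commands=[0, 0, 0, 0, 0, 0, 0, 0, 0, 0, 0, 0, 0, 0, 0, 0, 0, 0, 0, 0, 0, 0, 0, 0, 0, 0, -0.1, 0, 0, 0, -0.2, 0], gripper=-1)

```text
time: 2.15
eef_pos: [0.5995, 0.0151, 0.0624]
orientation: [[1.0, -0.0, -0.003], [-0.0, -1.0, 0.0], [-0.003, -0.0, -1.0]]
ft_force: [0.6, 0.7, -1.7]
opening: 0.0412
```

Call:
drive_tool(commands=[0, 0, -0.3, 0, 0, 0, -0.3, 0, 0, 0, -0.3, 0, 0, 0, -0.3, 0, 0, 0, -0.3, 0, 0, 0, -0.3, 0, 0, 0, -0.2, 0, 0, 0, -0.1, 0])

```text
time: 2.82
eef_pos: [0.6012, 0.015, 0.1485]
orientation: [[1.0, -0.0, 0.002], [-0.0, -1.0, -0.0], [0.002, 0.0, -1.0]]
ft_force: [1.0, -0.8, -1.3]
opening: 0.0412
```

Call:
drive_tool(commands=[-0.3, 0.08, 0, 0, -0.6, 0.08, 0, 0, -0.7, 0.08, 0, 0, -0.8, 0.08, 0, 0, -0.8, 0.08, 0, 0, -0.6, 0.08, 0, 0, -0.4, 0.08, 0, 0, -0.2, 0.08, 0, 0])

```text
time: 3.48
eef_pos: [0.4213, -0.0103, 0.1467]
orientation: [[1.0, -0.0, -0.003], [-0.0, -1.0, 0.0], [-0.003, -0.0, -1.0]]
ft_force: [-0.4, -0.5, -2.4]
opening: 0.0418
```

Call:
drive_tool(commands=[0, 0, 0.3, 0, 0, 0, 0.5, 0, 0, 0, 0.5, 0, 0, 0, 0.5, 0, 0, 0, 0.4, 0, 0, 0, 0.2, 0, 0, 0, 0.1, 0, 0, 0, 0, 0])

```text
time: 4.15
eef_pos: [0.4248, -0.0107, 0.0466]
orientation: [[1.0, -0.0, -0.001], [-0.0, -1.0, 0.0], [-0.001, -0.0, -1.0]]
ft_force: [0.3, -0.8, -1.6]
opening: 0.0414
```

Call:
drive_tool(commands=[0, 0, 0.08, 0, 0, 0, 0, 0, 0, 0, 0, 0, 0, 0, 0, 0, 0, 0, 0, 0, 0, 0, 0, 0, 0, 0, 0, 0, 0, 0, 0, 0])

```text
time: 4.82
eef_pos: [0.4249, -0.0107, 0.0443]
orientation: [[1.0, 0.0, 0.001], [0.0, -1.0, -0.0], [0.001, 0.0, -1.0]]
ft_force: [-1.6, 0.6, 3.8]
opening: 0.0413
```

Call:
drive_tool(commands=[0, 0, 0, 0, 0, 0, 0, 0, 0, 0, 0, 0, 0, 0, 0, 0, 0, 0, -0.3, 0, 0, 0, -0.6, 0, 0, 0, -0.8, 0, 0, 0, -0.8, 0], gripper=1)

```text
time: 5.48
eef_pos: [0.4238, -0.0105, 0.1445]
orientation: [[1.0, -0.0, -0.002], [-0.0, -1.0, 0.0], [-0.002, -0.0, -1.0]]
ft_force: [1.2, -0.4, -0.2]
opening: 0.0854
```

Call:
drive_tool(commands=[0, 0, -0.5, 0, 0.6, -0.7, 0, 0, 0.7, -0.8, 0, 0, 0.7, -0.8, 0, 0, 0.7, -0.8, 0, 0, 0.6, -0.7, 0, 0, 0.3, -0.6, 0.4, 0, 0, 0, 0.4, 0])

```text
time: 6.15
eef_pos: [0.5712, 0.1682, 0.1321]
orientation: [[1.0, 0.003, 0.006], [0.003, -1.0, 0.003], [0.006, -0.003, -1.0]]
ft_force: [-0.4, 0.3, -1.0]
opening: 0.0853
```

```bash
cat > look.py <<'E'
import sys
from h import *
def look(name,expect,z,col=None,h=.04):
    s=manip.sense();c=cam('wrist',s);im=optics.snapshot('wrist');np.save(f'pics/{name}.npy',im);save(im,name)
    print('t',s['time'],'tcp',np.round(s['eef_pos'],4))
    e=np.array(expect,float)
    if col=='grey':
        hs=cv2.cvtColor(im,cv2.COLOR_RGB2HSV);m=cv2.inRange(hs,(0,0,0),(179,110,75))
        cs,_=cv2.findContours(m,cv2.RETR_CCOMP,cv2.CHAIN_APPROX_NONE);bs=[x.reshape(-1,2) for x in cs if cv2.contourArea(x)>150]
    else: bs=blobs(im,col,150,90,40)
    for b in bs:
        P=plane(c,b,z);(x,y),r=cv2.minEnclosingCircle((P[:,:2]*1000).astype(np.float32))
        if np.hypot(x/1000-e[0],y/1000-e[1])<h: print(col,'at',round(x,1),round(y,1),'r',round(r,1),'px',b.mean(0).round(),'area/circ',round(cv2.contourArea((P[:,:2]*1000).astype(np.float32))/(np.pi*r*r),2))
if __name__=='__main__':
    look(sys.argv[1],(float(sys.argv[2]),float(sys.argv[3])),float(sys.argv[4]),sys.argv[5],.06)
E
python3 look.py w1 .568 .167 .013 grey
```

```text
t 6.15 tcp [0.5712 0.1682 0.1321]
grey at 546.1 182.5 r 59.8 px [221. 162.] area/circ 0.37
grey at 569.7 170.2 r 16.1 px [249. 188.] area/circ 0.86
```

View pics/w1.png

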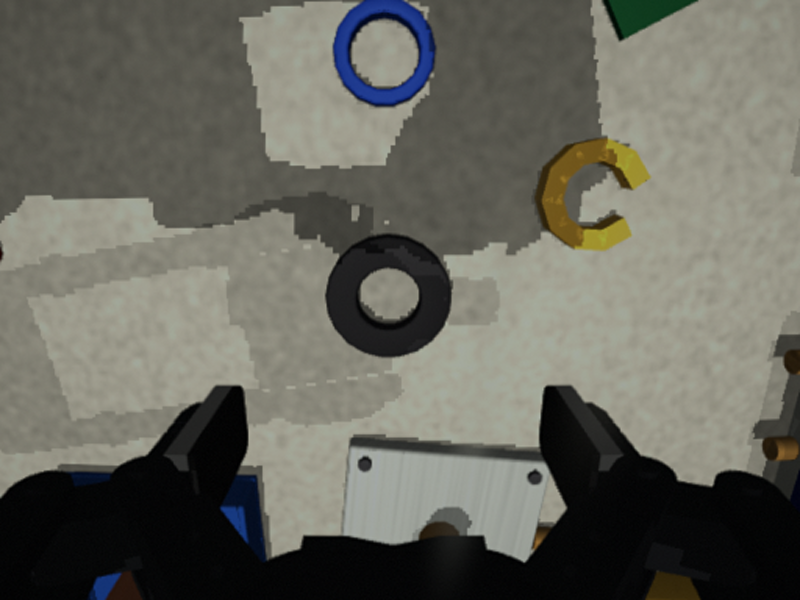

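Grey ring whole at px (388,296), bore clear; blue ring above at (384,52), yellow C at (592,195). Grasping grey.

Call:
drive_tool(commands=[-0.04, -0.02, 0.4, 0, 0, 0, 0.6, 0, 0, 0, 0.6, 0, 0, 0, 0.6, 0, 0, 0, 0.4, 0, 0, 0, 0.3, 0, 0, 0, 0.15, 0, 0, 0, 0.06, 0])

```text
time: 6.87
eef_pos: [0.5644, 0.1636, 0.0067]
orientation: [[1.0, -0.001, -0.002], [-0.001, -1.0, -0.001], [-0.002, 0.001, -1.0]]
ft_force: [-0.2, 0.2, 0.4]
opening: 0.0852
```

Call:
drive_tool(commands=[0, 0, 0, 0, 0, 0, 0, 0, 0, 0, 0, 0, 0, 0, 0, 0, 0, 0, 0, 0, 0, 0, 0, 0, 0, 0, 0, 0, 0, 0, 0, 0], gripper=-1)

```text
time: 7.53
eef_pos: [0.5664, 0.1644, 0.0089]
orientation: [[1.0, 0.0, 0.003], [0.0, -1.0, 0.0], [0.003, -0.0, -1.0]]
ft_force: [0.0, -0.7, 6.3]
opening: 0.063
```

Call:
drive_tool(commands=[0, 0, -0.1, 0, 0, 0, -0.2, 0, 0, 0, -0.4, 0, 0, 0, -0.5, 0, 0, 0, -0.5, 0, 0, 0, -0.5, 0, 0, 0, -0.3, 0, 0, 0, 0, 0])

```text
time: 8.2
eef_pos: [0.5671, 0.1647, 0.1108]
orientation: [[1.0, 0.0, 0.006], [0.0, -1.0, 0.001], [0.006, -0.001, -1.0]]
ft_force: [-0.0, 0.4, -0.4]
opening: 0.063
```

```bash
python3 look.py w2 .568 .167 .11 grey
```

```text
t 8.2 tcp [0.5671 0.1647 0.1108]
grey at 567.3 130.5 r 40.3 px [248. 326.] area/circ 0.35
grey at 567.2 171.3 r 16.1 px [251. 252.] area/circ 0.85
```

View pics/w2.png

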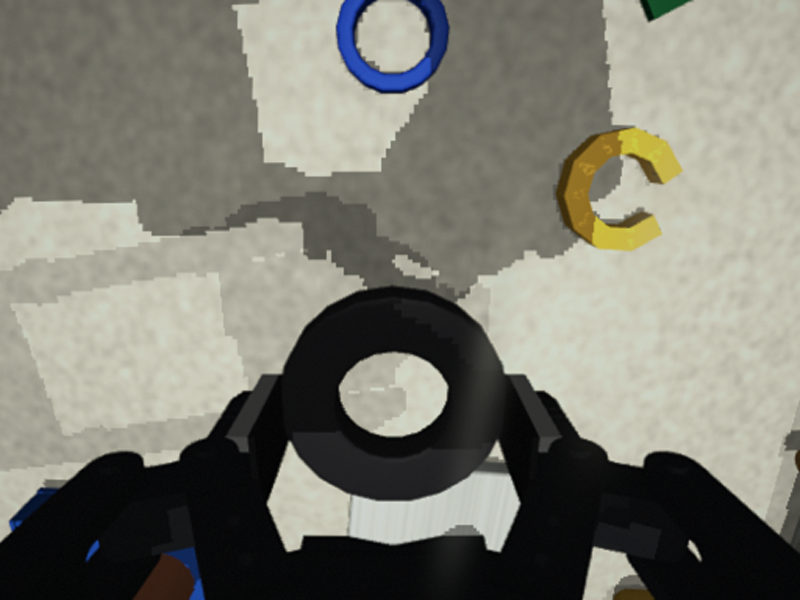

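Grey held, whole. Moving above the post.

Call:
drive_tool(commands=[0.1, 0.3, 0, 0, 0.14, 0.6, 0, 0, 0.15, 0.75, 0, 0, 0.15, 0.8, 0, 0, 0.15, 0.7, 0, 0, 0.1, 0.5, 0, 0, 0.05, 0.2, 0, 0, 0, 0.04, 0, 0])

```text
time: 8.92
eef_pos: [0.5987, 0.0065, 0.1061]
orientation: [[1.0, -0.003, -0.002], [-0.003, -1.0, -0.0], [-0.002, 0.0, -1.0]]
ft_force: [0.3, 0.1, -0.7]
opening: 0.0635
```

Call:
drive_tool(commands=[0, 0, 0.1, 0, 0, 0, 0.2, 0, 0, 0, 0.2, 0, 0, 0, 0.2, 0, 0, 0, 0.1, 0, 0, 0, 0, 0, 0, 0, 0, 0, 0, 0, 0, 0])

```text
time: 9.58
eef_pos: [0.5992, 0.0089, 0.0757]
orientation: [[1.0, 0.0, 0.001], [0.0, -1.0, -0.0], [0.001, 0.0, -1.0]]
ft_force: [0.6, -0.2, -1.2]
opening: 0.0625
```

```bash
python3 - <<'E'
from h import *
s=manip.sense();print(s['eef_pos'])
b=optics.snapshot('scene');a=optics.snapshot('side')
c=np.hstack([cv2.resize(a[150:250,180:300],(400,333)),cv2.resize(b[150:250,190:310],(400,333))])
cv2.imwrite('pics/g1.png',c[:,:,::-1])
E
```

```text
[0.59919601 0.00889487 0.0756908 ]
```

View pics/g1.png

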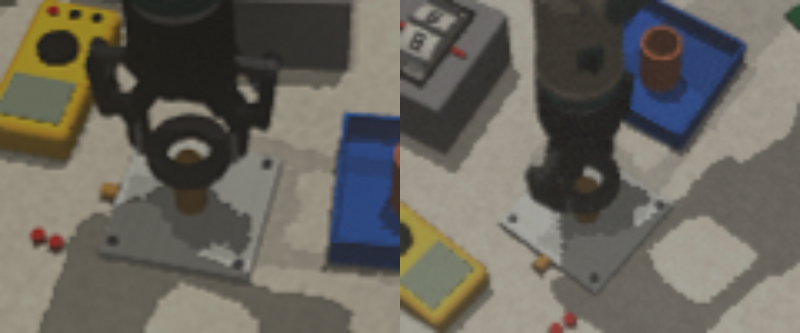

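Grey ring is centred over the post (side crop 188,155); the sleeve stands in the tray. Lowering.

Call:
drive_tool(commands=[0.03, 0, 0.15, 0, 0, 0, 0.2, 0, 0, 0, 0.2, 0, 0, 0, 0.2, 0, 0, 0, 0.2, 0, 0, 0, 0.2, 0, 0, 0, 0.17, 0, 0, 0, 0, 0])

```text
time: 10.35
eef_pos: [0.5997, 0.0087, 0.0213]
orientation: [[1.0, -0.0, -0.002], [-0.0, -1.0, 0.0], [-0.002, -0.0, -1.0]]
ft_force: [-0.4, 0.5, -0.3]
opening: 0.0632
```

Call:
drive_tool(commands=[0, 0, 0.03, 0, 0, 0, 0, 0, 0, 0, 0, 0, 0, 0, 0, 0, 0, 0, 0, 0, 0, 0, 0, 0, 0, 0, 0, 0, 0, 0, 0, 0])

```text
time: 11.02
eef_pos: [0.6002, 0.0086, 0.0216]
orientation: [[1.0, -0.0, 0.0], [-0.0, -1.0, -0.0], [0.0, 0.0, -1.0]]
ft_force: [-0.0, 0.1, -0.4]
opening: 0.0627
```

Call:
drive_tool(commands=[0, 0, 0, 0, 0, 0, 0, 0, 0, 0, 0, 0, 0, 0, 0, 0, 0, 0, 0, 0, 0, 0, -0.2, 0, 0, 0, -0.5, 0, 0, 0, -0.5, 0], gripper=1)

```text
time: 11.68
eef_pos: [0.5994, 0.0087, 0.0697]
orientation: [[1.0, -0.0, -0.002], [-0.0, -1.0, 0.0], [-0.002, -0.0, -1.0]]
ft_force: [1.1, 0.6, -0.0]
opening: 0.0856
```

Call:
drive_tool(commands=[0, 0, -0.6, 0, 0, 0, -0.6, 0, -0.1, -0.4, -0.3, 0, -0.2, -0.7, 0, 0, -0.2, -0.9, 0, 0, -0.2, -0.9, 0, 0, -0.2, -0.9, 0, 0, -0.2, -0.9, 0, 0])

```text
time: 12.35
eef_pos: [0.5557, 0.1981, 0.1304]
orientation: [[1.0, -0.001, 0.001], [-0.001, -1.0, 0.0], [0.001, -0.0, -1.0]]
ft_force: [1.0, 0.5, -0.0]
opening: 0.0855
```

Call:
drive_tool(commands=[0, -0.9, 0, 0, 0, -0.9, 0, 0, 0, -0.9, 0, 0, 0, -0.8, 0, 0, 0, -0.7, 0, 0, 0, -0.5, 0, 0, 0, -0.3, 0, 0, 0, 0, 0, 0])

```text
time: 13.02
eef_pos: [0.5559, 0.3991, 0.1298]
orientation: [[1.0, 0.003, 0.001], [0.003, -1.0, 0.001], [0.001, -0.001, -1.0]]
ft_force: [1.1, 0.2, -0.3]
opening: 0.0851
```

Call:
drive_tool(commands=[0, 0, 0, 0, 0, 0, 0, 0, 0, 0, 0, 0, 0, 0, 0, 0, 0, 0, 0, 0, 0, 0, 0, 0, 0, 0, 0, 0, 0, 0, 0, 0])

```text
time: 13.68
eef_pos: [0.5562, 0.3964, 0.1296]
orientation: [[1.0, -0.0, 0.0], [-0.0, -1.0, -0.0], [0.0, 0.0, -1.0]]
ft_force: [-0.4, -0.1, -0.7]
opening: 0.0855
```

```bash
python3 look.py w3 .556 .401 .0065 green; python3 - <<'E'
from h import *
# bore holes: refine with CCOMP
im=np.load('pics/w3.npy')
E
```

```text
t 13.6833 tcp [0.5562 0.3964 0.1296]
green at 557.6 400.8 r 30.2 px [252. 182.] area/circ 0.95
```

Call:
drive_tool(commands=[0.035, -0.11, 0.3, 0, 0, 0, 0.5, 0, 0, 0, 0.6, 0, 0, 0, 0.6, 0, 0, 0, 0.5, 0, 0, 0, 0.3, 0, 0, 0, 0.2, 0, 0, 0, 0, 0])

```text
time: 14.4
eef_pos: [0.5565, 0.4007, 0.0073]
orientation: [[1.0, 0.0, -0.003], [0.0, -1.0, -0.002], [-0.003, 0.002, -1.0]]
ft_force: [0.9, -0.2, 0.2]
opening: 0.0854
```

Call:
drive_tool(commands=[0, 0, 0, 0, 0, 0, 0, 0, 0, 0, 0, 0, 0, 0, 0, 0, 0, 0, 0, 0, 0, 0, 0, 0, 0, 0, 0, 0, 0, 0, 0, 0], gripper=-1)

```text
time: 15.07
eef_pos: [0.5587, 0.4018, 0.0116]
orientation: [[1.0, -0.0, 0.003], [-0.0, -1.0, 0.002], [0.003, -0.002, -1.0]]
ft_force: [-0.9, 0.6, 6.1]
opening: 0.0579
```

Call:
drive_tool(commands=[0, 0, -0.1, 0, 0, 0, -0.2, 0, 0, 0, -0.4, 0, 0, 0, -0.5, 0, 0, 0, -0.5, 0, 0, 0, -0.5, 0, 0, 0, -0.3, 0, 0, 0, 0, 0])

```text
time: 15.73
eef_pos: [0.5593, 0.4021, 0.1132]
orientation: [[1.0, 0.0, 0.006], [0.0, -1.0, 0.003], [0.006, -0.003, -1.0]]
ft_force: [1.0, 0.5, -0.2]
opening: 0.0576
```

```bash
python3 look.py w4 .557 .4 .1075 green
```

```text
t 15.7333 tcp [0.5593 0.4021 0.1132]
green at 560.0 399.5 r 31.4 px [256. 261.] area/circ 0.88
```

Call:
drive_tool(commands=[0.1, 0.3, 0, 0, 0.13, 0.5, 0, 0, 0.13, 0.7, 0, 0, 0.13, 0.8, 0, 0, 0.14, 0.8, 0, 0, 0.14, 0.8, 0, 0, 0.13, 0.8, 0, 0, 0.13, 0.8, 0, 0])

```text
time: 16.45
eef_pos: [0.5976, 0.1783, 0.1075]
orientation: [[1.0, 0.0, -0.004], [0.0, -1.0, -0.001], [-0.004, 0.001, -1.0]]
ft_force: [0.4, 0.2, -0.9]
opening: 0.0576
```

Call:
drive_tool(commands=[0, 0.8, 0, 0, 0, 0.8, 0, 0, 0, 0.8, 0, 0, 0, 0.7, 0, 0, 0, 0.6, 0, 0, 0, 0.4, 0, 0, 0, 0.08, 0, 0, 0, 0, 0, 0])

```text
time: 17.12
eef_pos: [0.5976, 0.0123, 0.1081]
orientation: [[1.0, -0.003, -0.003], [-0.003, -1.0, 0.0], [-0.003, -0.0, -1.0]]
ft_force: [-0.7, 0.5, -1.1]
opening: 0.0575
```

Call:
drive_tool(commands=[0, 0, 0.1, 0, 0, 0, 0.2, 0, 0, 0, 0.2, 0, 0, 0, 0.2, 0, 0, 0, 0.05, 0, 0, 0, 0, 0, 0, 0, 0, 0, 0, 0, 0, 0])

```text
time: 17.78
eef_pos: [0.5991, 0.014, 0.0797]
orientation: [[1.0, 0.0, 0.001], [0.0, -1.0, -0.0], [0.001, 0.0, -1.0]]
ft_force: [-0.3, -0.1, -0.8]
opening: 0.0576
```

```bash
cat > check.py <<'E'
import sys
from h import *
s=manip.sense();print(s['time'],s['eef_pos'].round(4),s['opening'])
b=optics.snapshot('scene');a=optics.snapshot('side')
np.save(f'pics/{sys.argv[1]}_a.npy',a);np.save(f'pics/{sys.argv[1]}_b.npy',b)
c=np.hstack([cv2.resize(a[150:250,180:300],(400,333)),cv2.resize(b[150:250,190:310],(400,333))])
cv2.imwrite(f'pics/{sys.argv[1]}.png',c[:,:,::-1])
for n,im in (('side',a),('scene',b)):
    for col in ['blue','green','yellow']:
        for x in blobs(im,col):
            r=ring(cam(n),x)
            if r[2]<40: print(n,col,r)
E
python3 check.py g2
```

```text
17.7833 [0.5991 0.014  0.0797] 0.057562478486911414
side blue [567.  285.3  24.1]
side yellow [340.7 299.8  28.9]
side yellow [671.2 220.6  31.8]
scene blue [565.2 285.8  23.2]
scene yellow [672.  219.4  28.9]
scene yellow [340.4 299.8  29.1]
```

View pics/g2.png

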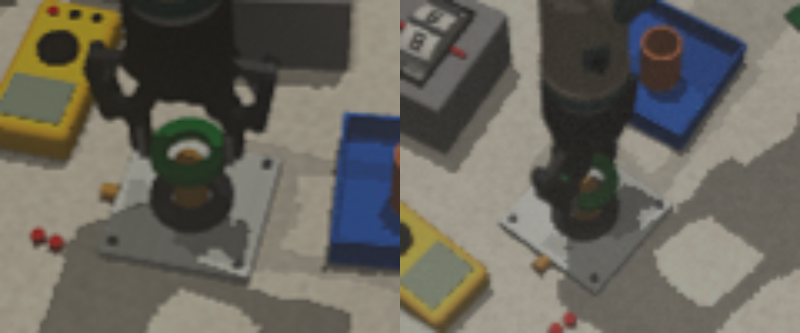

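Grey lies flat at the post foot; green is centred over the post (side crop 188,150). Lowering.

Call:
drive_tool(commands=[0.03, 0, 0.1, 0, 0, 0, 0.17, 0, 0, 0, 0.17, 0, 0, 0, 0.17, 0, 0, 0, 0.17, 0, 0, 0, 0.17, 0, 0, 0, 0.04, 0, 0, 0, 0, 0])

```text
time: 18.55
eef_pos: [0.5993, 0.0139, 0.0389]
orientation: [[1.0, -0.0, -0.002], [-0.0, -1.0, 0.0], [-0.002, -0.0, -1.0]]
ft_force: [-0.1, -0.1, -0.7]
opening: 0.0573
```

Call:
drive_tool(commands=[0, 0, 0, 0, 0, 0, 0, 0, 0, 0, 0, 0, 0, 0, 0, 0, 0, 0, 0, 0, 0, 0, -0.2, 0, 0, 0, -0.5, 0, 0, 0, -0.5, 0], gripper=1)

```text
time: 19.22
eef_pos: [0.5993, 0.0139, 0.0882]
orientation: [[1.0, -0.0, -0.002], [-0.0, -1.0, 0.0], [-0.002, -0.0, -1.0]]
ft_force: [0.2, 1.1, -0.3]
opening: 0.0856
```

Call:
drive_tool(commands=[0, 0, -0.5, 0, -0.1, -0.2, -0.5, 0, -0.4, -0.5, 0, 0, -0.6, -0.6, 0, 0, -0.6, -0.6, 0, 0, -0.6, -0.7, 0, 0, -0.6, -0.7, 0, 0, -0.6, -0.7, 0, 0])

```text
time: 19.88
eef_pos: [0.4589, 0.1748, 0.1287]
orientation: [[1.0, -0.001, 0.001], [-0.001, -1.0, 0.0], [0.001, -0.0, -1.0]]
ft_force: [0.5, 0.4, 0.4]
opening: 0.0853
```

Call:
drive_tool(commands=[-0.6, -0.7, 0, 0, -0.6, -0.7, 0, 0, -0.6, -0.6, 0, 0, -0.5, -0.5, 0, 0, -0.4, -0.4, 0, 0, -0.27, -0.2, 0, 0, 0, -0.05, 0, 0, 0, 0, 0, 0])

```text
time: 20.55
eef_pos: [0.3413, 0.3004, 0.1286]
orientation: [[1.0, 0.002, 0.002], [0.002, -1.0, 0.001], [0.002, -0.001, -1.0]]
ft_force: [-0.5, 0.6, 0.8]
opening: 0.0858
```

Call:
drive_tool(commands=[0, 0, 0, 0, 0, 0, 0, 0, 0, 0, 0, 0, 0, 0, 0, 0, 0, 0, 0, 0, 0, 0, 0, 0, 0, 0, 0, 0, 0, 0, 0, 0])

```text
time: 21.22
eef_pos: [0.3412, 0.2998, 0.1279]
orientation: [[1.0, -0.0, 0.0], [-0.0, -1.0, -0.0], [0.0, 0.0, -1.0]]
ft_force: [0.4, 0.4, -1.0]
opening: 0.0851
```

```bash
python3 look.py w5 .34 .3 .0065 yellow
```

```text
t 21.2167 tcp [0.3412 0.2998 0.1279]
yellow at 341.1 299.9 r 28.1 px [251. 188.] area/circ 0.94
```

Call:
drive_tool(commands=[0, 0, 0.3, 0, 0, 0, 0.5, 0, 0, 0, 0.6, 0, 0, 0, 0.6, 0, 0, 0, 0.4, 0, 0, 0, 0.3, 0, 0, 0, 0.14, 0, 0, 0, 0, 0])

```text
time: 21.93
eef_pos: [0.3404, 0.2994, 0.0133]
orientation: [[1.0, 0.0, -0.002], [0.0, -1.0, -0.001], [-0.002, 0.001, -1.0]]
ft_force: [-0.2, 0.1, 0.5]
opening: 0.0854
```

Call:
drive_tool(commands=[0, 0, 0, 0, 0, 0, 0, 0, 0, 0, 0, 0, 0, 0, 0, 0, 0, 0, 0, 0, 0, 0, 0, 0, 0, 0, 0, 0, 0, 0, 0, 0], gripper=-1)

```text
time: 22.6
eef_pos: [0.3418, 0.3003, 0.0158]
orientation: [[1.0, -0.0, 0.002], [-0.0, -1.0, 0.001], [0.002, -0.001, -1.0]]
ft_force: [-1.0, -0.9, 6.6]
opening: 0.0513
```

Call:
drive_tool(commands=[0, 0, -0.1, 0, 0, 0, -0.2, 0, 0, 0, -0.4, 0, 0, 0, -0.5, 0, 0, 0, -0.5, 0, 0, 0, -0.5, 0, 0, 0, -0.3, 0, 0, 0, 0, 0])

```text
time: 23.27
eef_pos: [0.343, 0.3011, 0.1176]
orientation: [[1.0, 0.0, 0.006], [0.0, -1.0, 0.004], [0.006, -0.004, -1.0]]
ft_force: [0.3, 0.2, -0.3]
opening: 0.0512
```

```bash
python3 look.py w6 .341 .3 .107 yellow
```

```text
t 23.2667 tcp [0.343  0.3011 0.1176]
yellow at 343.6 299.6 r 29.6 px [251. 253.] area/circ 0.91
```

Call:
drive_tool(commands=[0.2, 0.3, 0, 0, 0.4, 0.5, 0, 0, 0.5, 0.6, 0, 0, 0.6, 0.6, 0, 0, 0.6, 0.6, 0, 0, 0.6, 0.7, 0, 0, 0.6, 0.7, 0, 0, 0.6, 0.7, 0, 0])

```text
time: 23.98
eef_pos: [0.5051, 0.1103, 0.1132]
orientation: [[1.0, -0.0, -0.002], [-0.0, -1.0, -0.0], [-0.002, 0.0, -1.0]]
ft_force: [1.0, 1.6, -0.6]
opening: 0.0515
```

Call:
drive_tool(commands=[0.6, 0.7, 0, 0, 0.6, 0.6, 0, 0, 0.5, 0.5, 0, 0, 0.4, 0.4, 0, 0, 0.2, 0.2, 0, 0, 0.06, 0.06, 0, 0, 0, 0, 0, 0, 0, 0, 0, 0])

```text
time: 24.65
eef_pos: [0.5979, 0.0145, 0.1137]
orientation: [[1.0, 0.0, -0.003], [0.0, -1.0, 0.001], [-0.003, -0.001, -1.0]]
ft_force: [0.4, 0.4, -0.2]
opening: 0.0512
```

Call:
drive_tool(commands=[0, 0, 0.1, 0, 0, 0, 0.2, 0, 0, 0, 0.2, 0, 0, 0, 0.2, 0, 0, 0, 0.1, 0, 0, 0, 0, 0, 0, 0, 0, 0, 0, 0, 0, 0])

```text
time: 25.32
eef_pos: [0.5998, 0.0134, 0.0824]
orientation: [[1.0, -0.0, 0.0], [-0.0, -1.0, -0.0], [0.0, 0.0, -1.0]]
ft_force: [0.2, -0.4, -1.0]
opening: 0.051
```

Call:
drive_tool(commands=[0.01, -0.04, 0.1, 0, 0, 0, 0.12, 0, 0, 0, 0.12, 0, 0, 0, 0.12, 0, 0, 0, 0.12, 0, 0, 0, 0.08, 0, 0, 0, 0, 0, 0, 0, 0, 0])

```text
time: 25.98
eef_pos: [0.5998, 0.015, 0.0556]
orientation: [[1.0, -0.0, -0.001], [-0.0, -1.0, 0.0], [-0.001, -0.0, -1.0]]
ft_force: [-0.1, -0.0, -0.2]
opening: 0.0514
```

Call:
drive_tool(commands=[0, 0, 0, 0, 0, 0, 0, 0, 0, 0, 0, 0, 0, 0, 0, 0, 0, 0, 0, 0, 0, 0, -0.2, 0, 0, 0, -0.5, 0, 0, 0, -0.5, 0], gripper=1)

```text
time: 26.65
eef_pos: [0.5993, 0.0151, 0.1042]
orientation: [[1.0, -0.0, -0.002], [-0.0, -1.0, 0.0], [-0.002, -0.0, -1.0]]
ft_force: [0.1, -0.2, 0.5]
opening: 0.0854
```

```bash
python3 check.py g3
```

```text
26.65 [0.5993 0.0151 0.1042] 0.08542571443564176
side blue [567.  285.3  24.1]
side yellow [671.2 220.6  31.8]
side yellow [604.7 -13.9  32. ]
scene blue [565.2 285.8  23.2]
scene yellow [671.4 220.4  29.1]
scene yellow [582.2   3.5  29.2]
```

View pics/g3.png

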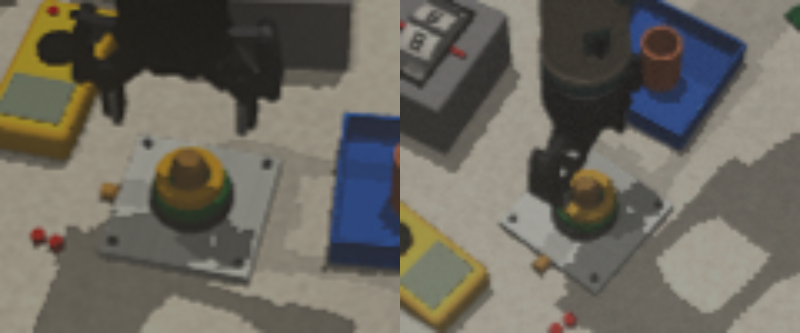

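Grey, green and yellow are stacked flat on the post (side crop 190,190). Next is blue.

Call:
drive_tool(commands=[0, 0, -0.4, 0, -0.1, -0.4, -0.2, 0, -0.15, -0.7, 0, 0, -0.15, -0.8, 0, 0, -0.15, -0.9, 0, 0, -0.15, -0.9, 0, 0, -0.13, -0.9, 0, 0, 0, -0.8, 0, 0])

```text
time: 27.42
eef_pos: [0.5649, 0.233, 0.1276]
orientation: [[1.0, 0.0, -0.002], [0.0, -1.0, 0.0], [-0.002, -0.0, -1.0]]
ft_force: [0.6, 0.2, 0.0]
opening: 0.0853
```

Call:
drive_tool(commands=[0, -0.6, 0, 0, 0, -0.4, 0, 0, 0, -0.3, 0, 0, 0, -0.06, 0, 0, 0, 0, 0, 0, 0, 0, 0, 0, 0, 0, 0, 0, 0, 0, 0, 0])

```text
time: 28.08
eef_pos: [0.567, 0.2841, 0.128]
orientation: [[1.0, -0.002, -0.0], [-0.002, -1.0, -0.0], [-0.0, 0.0, -1.0]]
ft_force: [-0.5, 0.5, -0.0]
opening: 0.0856
```

```bash
python3 look.py w7 .566 .286 .0065 blue
```

```text
t 28.0833 tcp [0.567  0.2841 0.128 ]
blue at 567.2 286.0 r 24.8 px [252. 184.] area/circ 0.93
```

Call:
drive_tool(commands=[0, -0.05, 0.3, 0, 0, 0, 0.5, 0, 0, 0, 0.6, 0, 0, 0, 0.6, 0, 0, 0, 0.4, 0, 0, 0, 0.26, 0, 0, 0, 0.1, 0, 0, 0, 0, 0])

```text
time: 28.8
eef_pos: [0.5662, 0.2871, 0.0163]
orientation: [[1.0, -0.0, -0.002], [-0.0, -1.0, -0.001], [-0.002, 0.001, -1.0]]
ft_force: [0.3, -0.9, 0.6]
opening: 0.0853
```

Call:
drive_tool(commands=[0, 0, 0, 0, 0, 0, 0, 0, 0, 0, 0, 0, 0, 0, 0, 0, 0, 0, 0, 0, 0, 0, 0, 0, 0, 0, 0, 0, 0, 0, 0, 0], gripper=-1)

```text
time: 29.47
eef_pos: [0.5674, 0.2878, 0.0195]
orientation: [[1.0, -0.0, 0.002], [-0.0, -1.0, 0.001], [0.002, -0.001, -1.0]]
ft_force: [-1.1, -0.7, 5.8]
opening: 0.0444
```

Call:
drive_tool(commands=[0, 0, -0.1, 0, 0, 0, -0.2, 0, 0, 0, -0.4, 0, 0, 0, -0.5, 0, 0, 0, -0.5, 0, 0, 0, -0.5, 0, 0, 0, -0.3, 0, 0, 0, 0, 0])

```text
time: 30.13
eef_pos: [0.5688, 0.2883, 0.1215]
orientation: [[1.0, 0.0, 0.007], [0.0, -1.0, 0.003], [0.007, -0.003, -1.0]]
ft_force: [-0.0, -0.2, -0.9]
opening: 0.0441
```

```bash
python3 look.py w8 .567 .286 .107 blue
```

```text
t 30.1333 tcp [0.5688 0.2883 0.1215]
blue at 569.5 285.5 r 26.3 px [251. 252.] area/circ 0.89
```

Call:
drive_tool(commands=[0.1, 0.3, 0, 0, 0.1, 0.5, 0, 0, 0.1, 0.7, 0, 0, 0.1, 0.8, 0, 0, 0.1, 0.8, 0, 0, 0.1, 0.8, 0, 0, 0.1, 0.8, 0, 0, 0.08, 0.8, 0, 0])

```text
time: 30.85
eef_pos: [0.597, 0.0649, 0.1159]
orientation: [[1.0, -0.0, -0.003], [-0.0, -1.0, -0.001], [-0.003, 0.001, -1.0]]
ft_force: [0.6, -0.9, -1.2]
opening: 0.0442
```

Call:
drive_tool(commands=[0, 0.6, 0, 0, 0, 0.4, 0, 0, 0, 0.25, 0, 0, 0, 0.05, 0, 0, 0, 0, 0, 0, 0, 0, 0.1, 0, 0, 0, 0.2, 0, 0, 0, 0.2, 0])

```text
time: 31.52
eef_pos: [0.5979, 0.0166, 0.0969]
orientation: [[1.0, 0.002, 0.0], [0.002, -1.0, 0.0], [0.0, -0.0, -1.0]]
ft_force: [-0.4, -0.0, -1.3]
opening: 0.0441
```

Call:
drive_tool(commands=[0, 0, 0.1, 0, 0, 0, 0, 0, 0, 0, 0, 0, 0, 0, 0, 0, 0, 0, 0, 0, 0, 0, 0, 0, 0, 0, 0, 0, 0, 0, 0, 0])

```text
time: 32.18
eef_pos: [0.5981, 0.0154, 0.0938]
orientation: [[1.0, -0.0, 0.001], [-0.0, -1.0, -0.0], [0.001, 0.0, -1.0]]
ft_force: [-0.1, -0.7, -0.1]
opening: 0.044
```

```bash
python3 check.py g4
```

```text
32.1833 [0.5981 0.0154 0.0938] 0.044033456366812294
side blue [610.5 -47.9  27.2]
side yellow [671.2 220.6  31.8]
side yellow [605.8 -11.2  30.1]
scene yellow [672.  219.4  28.9]
scene yellow [585.4   5.8  26.4]
```

View pics/g4.png

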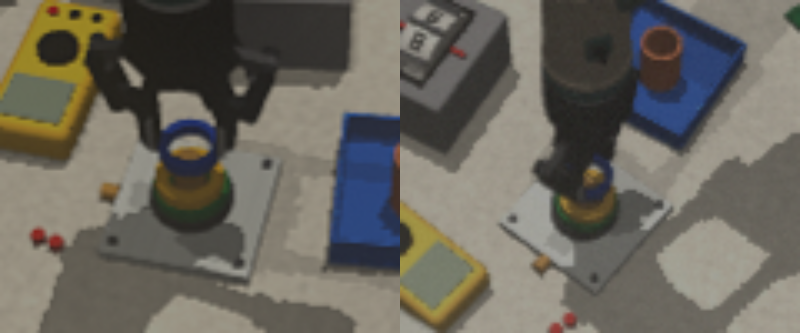

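Blue ring is held over the post (side crop 188,148). Lowering.

Call:
drive_tool(commands=[0.05, -0.02, 0, 0, 0, 0, 0.1, 0, 0, 0, 0.1, 0, 0, 0, 0.1, 0, 0, 0, 0.1, 0, 0, 0, 0.1, 0, 0, 0, 0.03, 0, 0, 0, 0, 0])

```text
time: 32.95
eef_pos: [0.5996, 0.0163, 0.0716]
orientation: [[1.0, -0.0, -0.001], [-0.0, -1.0, 0.0], [-0.001, -0.0, -1.0]]
ft_force: [0.5, -0.1, -0.2]
opening: 0.0443
```

Call:
drive_tool(commands=[0, 0, 0, 0, 0, 0, 0, 0, 0, 0, 0, 0, 0, 0, 0, 0, 0, 0, 0, 0, 0, 0, -0.2, 0, 0, 0, -0.4, 0, 0, 0, -0.4, 0], gripper=1)

```text
time: 33.62
eef_pos: [0.5995, 0.0163, 0.1128]
orientation: [[1.0, -0.0, -0.001], [-0.0, -1.0, 0.0], [-0.001, -0.0, -1.0]]
ft_force: [1.0, -0.7, 0.1]
opening: 0.0855
```

Call:
drive_tool(commands=[0, 0, -0.4, 0, 0.15, -0.4, -0.05, 0, 0.25, -0.7, 0, 0, 0.3, -0.8, 0, 0, 0.3, -0.8, 0, 0, 0.3, -0.8, 0, 0, 0.3, -0.8, 0, 0, 0.19, -0.5, 0, 0])

```text
time: 34.28
eef_pos: [0.6726, 0.2118, 0.1311]
orientation: [[1.0, 0.002, 0.002], [0.002, -1.0, 0.002], [0.002, -0.002, -1.0]]
ft_force: [-0.5, -0.5, 0.3]
opening: 0.0854
```

Call:
drive_tool(commands=[0, -0.3, 0, 0, 0, 0, 0, 0, 0, 0, 0, 0, 0, 0, 0, 0, 0, 0, 0, 0, 0, 0, 0, 0, 0, 0, 0, 0, 0, 0, 0, 0])

```text
time: 34.95
eef_pos: [0.6716, 0.2194, 0.1305]
orientation: [[1.0, -0.001, 0.0], [-0.001, -1.0, -0.0], [0.0, 0.0, -1.0]]
ft_force: [-0.3, -0.3, 0.1]
opening: 0.0855
```

```bash
python3 check.py g5; python3 - <<'E'
from h import *
s=manip.sense();print(s['q'].round(2))
c=cam('wrist',s);im=optics.snapshot('wrist');np.save('pics/w9.npy',im)
for b in blobs(im,'yellow',150,90,40):
    P=(plane(c,b,.0065)[:,:2]*1000).astype(np.float32);(x,y),r=cv2.minEnclosingCircle(P)
    if r<45:
        M=cv2.moments(P.reshape(-1,1,2));g=np.array([M['m10'],M['m01']])/M['m00']
        print(x,y,r,'gap dir deg',np.degrees(np.arctan2(y-g[1],x-g[0])),np.hypot(x-g[0],y-g[1]))
d=np.load('pics/g5_a.npy');b=np.load('pics/g5_b.npy')
o=np.hstack([cv2.resize(d[150:250,180:300],(400,333)),cv2.resize(im,(400,300))[:300].copy() if 0 else cv2.resize(im,(400,333))])
cv2.imwrite('pics/w9.png',o[:,:,::-1])
E
```

```text
34.95 [0.6716 0.2194 0.1305] 0.08545972249890993
side blue [607.9 -28.   25.6]
side green [671.7 335.6  28.8]
side yellow [671.2 220.6  31.8]
side yellow [604.8 -10.1  28.6]
scene blue [574.7  -2.6  24.1]
scene green [671.9 335.2  26.3]
scene yellow [670.2 225.1  28.4]
[ 0.22  0.54  1.36 -0.    1.24  0.22]
672.4722290039062 220.4256134033203 29.691808700561523 gap dir deg 3.527760528197653 2.868577141268071
```

View pics/w9.png

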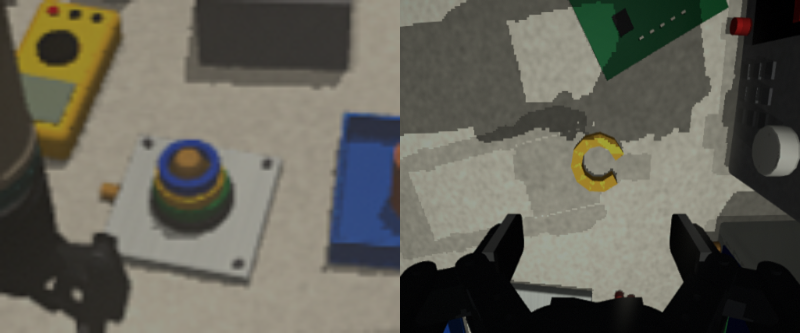

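All four cores are on the post, blue on top. The yellow C is at wrist crop (598,162) with its gap towards +x. I'll turn the jaws across it.

Call:
drive_tool(commands=[0, 0, 0, -0.5, 0, 0, 0, -0.9, 0, 0, 0, -0.9, 0, 0, 0, -0.9, 0, 0, 0, -0.9, 0, 0, 0, -0.9, 0, 0, 0, -0.9, 0, 0, 0, -0.9])

```text
time: 35.77
eef_pos: [0.6716, 0.2203, 0.1303]
orientation: [[0.681, 0.732, 0.0], [0.732, -0.681, -0.0], [0.0, 0.0, -1.0]]
ft_force: [0.6, 0.4, -0.0]
opening: 0.0855
```

Call:
drive_tool(commands=[0, 0, 0, -0.9, 0, 0, 0, -0.9, 0, 0, 0, -0.9, 0, 0, 0, -0.9, 0, 0, 0, -0.9, 0, 0, 0, -0.9, 0, 0, 0, -0.5, 0, 0, 0, 0])

```text
time: 36.43
eef_pos: [0.6715, 0.2203, 0.1303]
orientation: [[0.046, 0.999, -0.0], [0.999, -0.046, -0.0], [-0.0, -0.0, -1.0]]
ft_force: [1.0, -0.2, 0.1]
opening: 0.0856
```

```bash
python3 look.py w10 .672 .22 .0065 yellow; python3 -c "
from h import *
s=manip.sense();print(s['q'].round(2),s['orientation'].round(2).tolist())"
```

```text
t 36.4333 tcp [0.6715 0.2203 0.1303]
yellow at 673.6 221.5 r 29.5 px [252. 187.] area/circ 0.53
[ 0.22  0.54  1.36 -0.    1.24 -1.3 ] [[0.05, 1.0, -0.0], [1.0, -0.05, -0.0], [-0.0, -0.0, -1.0]]
```

View pics/w10.png

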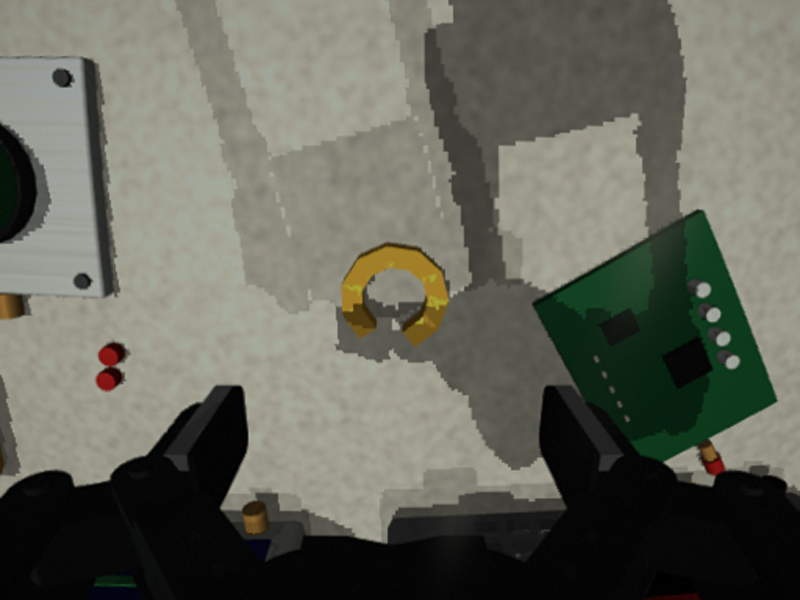

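The C sits at px (394,295) with its gap pointing straight down (tool +y), so the jaws are across it and the board at (535,300) is clear of the finger. Gripping.

Call:
drive_tool(commands=[0.02, 0.03, 0.3, 0, 0, 0, 0.5, 0, 0, 0, 0.6, 0, 0, 0, 0.6, 0, 0, 0, 0.5, 0, 0, 0, 0.3, 0, 0, 0, 0.13, 0, 0, 0, 0, 0])

```text
time: 37.15
eef_pos: [0.672, 0.2208, 0.0113]
orientation: [[0.047, 0.999, -0.003], [0.999, -0.047, -0.001], [-0.001, -0.003, -1.0]]
ft_force: [-0.1, -0.5, 0.1]
opening: 0.0851
```

Call:
drive_tool(commands=[0, 0, 0, 0, 0, 0, 0, 0, 0, 0, 0, 0, 0, 0, 0, 0, 0, 0, 0, 0, 0, 0, 0, 0, 0, 0, 0, 0, 0, 0, 0, 0], gripper=-1)

```text
time: 37.82
eef_pos: [0.6741, 0.221, 0.0153]
orientation: [[0.047, 0.999, 0.004], [0.999, -0.047, 0.0], [0.0, 0.004, -1.0]]
ft_force: [-0.5, -1.0, 5.4]
opening: 0.0524
```

Call:
drive_tool(commands=[0, 0, -0.1, 0, 0, 0, -0.3, 0, 0, 0, -0.5, 0, 0, 0, -0.6, 0, 0, 0, -0.7, 0, 0, 0, -0.7, 0, 0, 0, -0.6, 0, 0, 0, -0.4, 0])

```text
time: 38.48
eef_pos: [0.6737, 0.2214, 0.1733]
orientation: [[0.047, 0.999, 0.005], [0.999, -0.047, 0.001], [0.002, 0.005, -1.0]]
ft_force: [-0.5, 0.0, 0.4]
opening: 0.0527
```

Call:
drive_tool(commands=[-0.2, 0, -0.2, 0, -0.5, -0.1, -0.2, 0, -0.7, -0.2, 0, 0, -0.8, -0.2, 0, 0, -0.8, -0.2, 0, 0, -0.8, -0.2, 0, 0, -0.8, -0.2, 0, 0, -0.8, -0.2, 0, 0])

```text
time: 39.15
eef_pos: [0.6093, 0.0059, 0.1848]
orientation: [[0.047, 0.999, -0.001], [0.999, -0.047, -0.0], [-0.0, -0.001, -1.0]]
ft_force: [0.1, -1.1, -0.6]
opening: 0.0525
```

Call:
drive_tool(commands=[-0.8, -0.2, 0, 0, -0.8, -0.2, 0, 0, -0.8, -0.2, 0, 0, -0.8, -0.2, 0, 0, -0.8, -0.2, 0, 0, -0.8, -0.2, 0, 0, -0.8, -0.2, 0, 0, -0.8, -0.2, 0, 0])

```text
time: 39.82
eef_pos: [0.5332, -0.2465, 0.1848]
orientation: [[0.047, 0.999, -0.001], [0.999, -0.047, 0.001], [0.0, -0.001, -1.0]]
ft_force: [0.8, -0.4, -0.8]
opening: 0.0527
```

Call:
drive_tool(commands=[-0.8, -0.2, 0, 0, -0.8, -0.2, 0, 0, -0.8, -0.16, 0, 0, -0.7, 0, 0, 0, -0.6, 0, 0, 0, -0.5, 0, 0, 0, -0.3, 0, 0, 0, 0, 0, 0, 0])

```text
time: 40.48
eef_pos: [0.5031, -0.4264, 0.1844]
orientation: [[0.049, 0.999, -0.001], [0.999, -0.049, -0.001], [-0.001, -0.001, -1.0]]
ft_force: [0.6, -0.4, -0.8]
opening: 0.0524
```

```bash
python3 - <<'E'
from h import *
s=manip.sense();print(s['time'],s['eef_pos'].round(4),s['opening'],s['q'].round(2))
im=optics.snapshot('wrist');c=cam('wrist',s);save(im,'w11')
for b in blobs(im,'red',400,90,30):
    P=(plane(c,b,.05)[:,:2]*1000).astype(np.float32);print(cv2.minAreaRect(P))
for b in blobs(im,'yellow',150,90,40):print('y',b.mean(0),len(b))
E
```

```text
40.4833 [ 0.5031 -0.4264  0.1844] 0.052415669521888725 [-0.81  0.44  1.4  -0.    1.3  -2.33]
((656.3220825195312, -446.5546569824219), (89.8160171508789, 31.03699493408203), 87.54761505126953)
((564.440185546875, -428.942626953125), (59.15206527709961, 48.30311584472656), 87.2734603881836)
((491.1734619140625, -435.07183837890625), (129.3060760498047, 142.80380249023438), 87.32947540283203)
y [496.65306122 332.81632653] 147
y [ 50.98701299 237.18181818] 77
y [251.6985138  247.19745223] 471
y [ 34.88095238 172.83333333] 84
y [ 13.63448276 183.4862069 ] 290
```

View pics/w11.png

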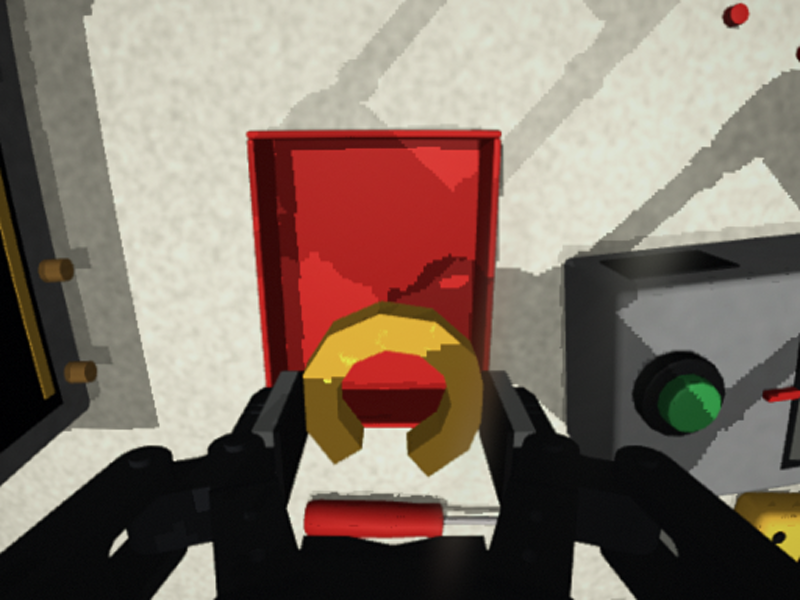

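The bin is right below, rim from x 250 to 500 px and core at (393,390), so I shift 8 mm left and lower into it.

Call:
drive_tool(commands=[-0.2, 0.05, 0.3, 0, 0, 0, 0.6, 0, 0, 0, 0.6, 0, 0, 0, 0.6, 0, 0, 0, 0.6, 0, 0, 0, 0.4, 0, 0, 0, 0.26, 0, 0, 0, 0, 0])

```text
time: 41.2
eef_pos: [0.5045, -0.4293, 0.0476]
orientation: [[0.046, 0.999, -0.004], [0.999, -0.045, 0.005], [0.004, -0.004, -1.0]]
ft_force: [1.1, 1.6, -1.1]
opening: 0.0528
```

Call:
drive_tool(commands=[0, 0, 0, 0, 0, 0, 0, 0, 0, 0, 0, 0, 0, 0, 0, 0, 0, 0, 0, 0, 0, 0, -0.3, 0, 0, 0, -0.5, 0, 0, 0, -0.7, 0], gripper=0.45)

```text
time: 41.87
eef_pos: [0.5046, -0.4309, 0.1102]
orientation: [[0.047, 0.999, -0.003], [0.999, -0.047, 0.003], [0.003, -0.003, -1.0]]
ft_force: [-0.2, 0.3, -0.4]
opening: 0.0618
```

Call:
drive_tool(commands=[0, 0, -0.8, 0, 0, 0, -0.8, 0, 0, 0, -0.7, 0, 0, 0, -0.5, 0, 0, 0, -0.2, 0, 0, 0, 0, 0, 0, 0, 0, 0, 0, 0, 0, 0], gripper=-1)

```text
time: 42.53
eef_pos: [0.5049, -0.4312, 0.229]
orientation: [[0.047, 0.999, -0.002], [0.999, -0.047, 0.002], [0.002, -0.002, -1.0]]
ft_force: [-0.1, 0.3, -0.7]
opening: 0.0002
```

```bash
python3 - <<'E'
from h import *
s=manip.sense();print(s['time'],s['eef_pos'].round(4),s['opening'],s['q'].round(2))
im=optics.snapshot('wrist');c=cam('wrist',s);np.save('pics/w12.npy',im)
for b in blobs(im,'yellow',150,90,40):print('y',b.mean(0),ring(c,b,.01))
b=optics.snapshot('scene');np.save('pics/sc12.npy',b)
a=optics.snapshot('side');np.save('pics/sd12.npy',a)
for n,im in (('scene',b),('side',a)):
    for col in ['blue','green','yellow']:
        for x in blobs(im,col):
            r=ring(cam(n),x)
            if r[2]<35: print(n,col,r)
o=np.hstack([cv2.resize(b[90:210,110:250],(467,400)),cv2.resize(a[90:240,200:320],(320,400))])
cv2.imwrite('pics/c12.png',o[:,:,::-1])
E
```

```text
42.5333 [ 0.5049 -0.4312  0.229 ] 0.0002184774535666254 [-0.81  0.42  1.32  0.    1.41 -2.34]
y [483.60617761 323.87258687] [ 741.4 -118.9   75.1]
y [250.66019417 162.53398058] [ 505.9 -431.3   28.6]
y [ 43.75496689 159.02317881] [ 492.  -667.3   85.4]
scene blue [574.7  -2.6  24.1]
scene yellow [ 503.4 -435.6   30.1]
side blue [608.2 -28.   25.4]
side yellow [604.8 -10.1  28.6]
```

View pics/c12.png

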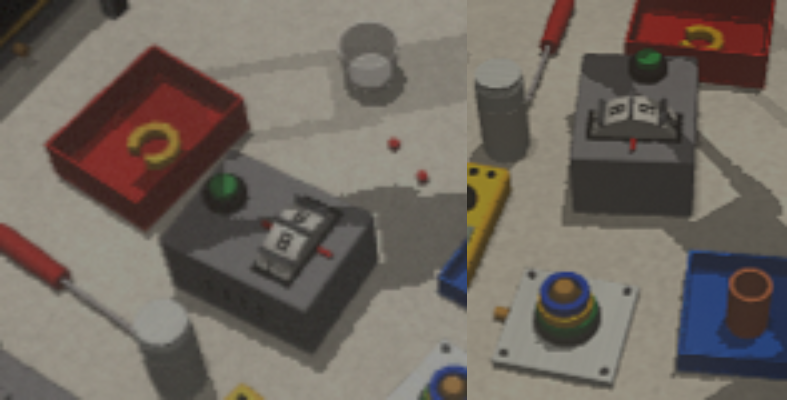

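The broken core lies in the bin, and sleeve and stack are fine. The wheel shows "8" on the +x side and probably "9" on the -x side. Hovering over it for a close view.

Call:
drive_tool(commands=[0.3, 0.1, 0, 0, 0.6, 0.16, 0, 0, 0.8, 0.16, 0, 0, 0.9, 0.16, 0, 0, 0.9, 0.16, 0, 0, 0.9, 0.16, 0, 0, 0.8, 0.16, 0, 0, 0.5, 0.16, 0, 0])

```text
time: 43.35
eef_pos: [0.5649, -0.2018, 0.2304]
orientation: [[0.045, 0.999, -0.001], [0.999, -0.045, 0.003], [0.003, -0.001, -1.0]]
ft_force: [-0.5, -1.2, 0.4]
opening: 0.0003
```

Call:
drive_tool(commands=[0.3, 0, 0, 0, 0.15, 0, 0, 0, 0, 0, 0, 0, 0, 0, 0, 0, 0, 0, 0, 0, 0, 0, 0, 0, 0, 0, 0, 0, 0, 0, 0, 0])

```text
time: 44.02
eef_pos: [0.5658, -0.1893, 0.2306]
orientation: [[0.048, 0.999, -0.0], [0.999, -0.048, -0.0], [-0.0, -0.0, -1.0]]
ft_force: [-0.2, 0.2, -0.6]
opening: 0.0
```

```bash
python3 - <<'E'
from h import *
s=manip.sense();print(s['time'],s['eef_pos'].round(4),s['orientation'].round(3).tolist())
im=optics.snapshot('wrist');c=cam('wrist',s);np.save('pics/w13.npy',im);save(im,'w13')
for col,z in (('red',.087),('green',.095)):
    for b in blobs(im,col,20,90,40):
        P=plane(c,b,z)[:,:2];print(col,b.mean(0).round(),P.mean(0).round(4),P.min(0).round(3),P.max(0).round(3))
E
```

```text
44.0167 [ 0.5658 -0.1893  0.2306] [[0.048, 0.999, -0.0], [0.999, -0.048, -0.0], [-0.0, -0.0, -1.0]]
red [447. 269.] [0.6637 0.    ] [ 0.658 -0.006] [0.669 0.006]
red [ 51. 269.] [ 0.6458 -0.3926] [ 0.633 -0.44 ] [ 0.659 -0.35 ]
red [452. 258.] [0.6525 0.0039] [ 0.647 -0.002] [0.658 0.009]
red [210. 177.] [ 0.5604 -0.2246] [ 0.557 -0.234] [ 0.563 -0.216]
red [281. 170.] [ 0.5563 -0.1626] [ 0.553 -0.171] [ 0.559 -0.155]
red [ 39. 108.] [ 0.4942 -0.3684] [ 0.43  -0.427] [ 0.58  -0.324]
green [499. 354.] [0.7727 0.0748] [0.769 0.059] [0.774 0.09 ]
green [429. 185.] [ 0.5738 -0.0336] [ 0.555 -0.046] [ 0.602 -0.01 ]
green [136. 178.] [ 0.5555 -0.2873] [ 0.542 -0.302] [ 0.57  -0.274]
```

View pics/w13.png

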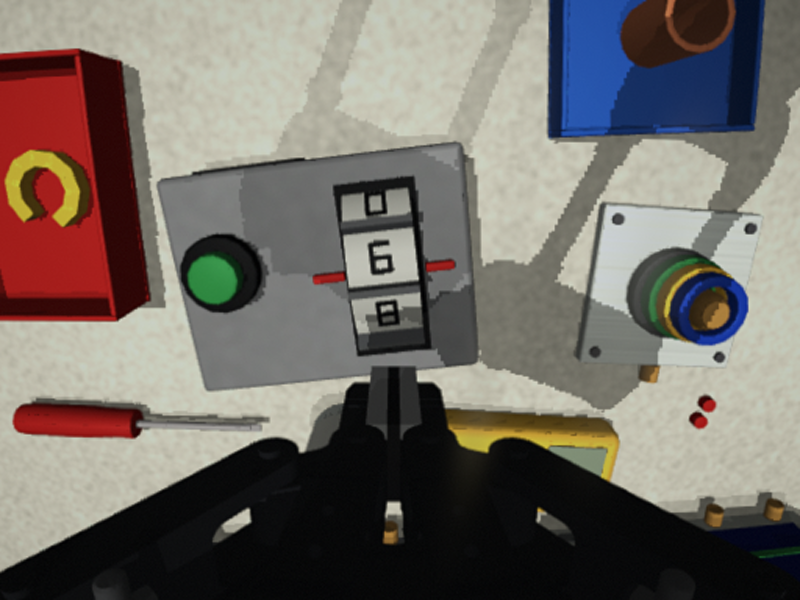

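Digits towards +x run 0, 9 (which looks like an inverted 6), 8 at px (376,205), (380,258), (388,312). The pointers are at (330,278) and (440,266), and the sequence fixes the middle one as 9. Computing rib angles.

```bash
cat > wheel.py <<'E'
from h import *
HUB=np.array([.5585,-.1936,.062]);YAW=.066
def ang(c,px,r):
    d=rays(c,[px])[0];bx=np.array([np.cos(YAW),np.sin(YAW),0]);o=c[3]-HUB
    a=np.array([o@bx,o[2]]);v=np.array([d@bx,d[2]])
    A=v@v;B=2*a@v;C=a@a-r*r;t=(-B-np.sqrt(B*B-4*A*C))/(2*A);p=a+t*v
    return np.arctan2(p[0],p[1])
E
python3 - <<'E'
from wheel import *
s=manip.sense();c=cam('wrist',s);k=.64
for nm,px,r in (('rib8',(387,288),.058),('rib9',(382,226),.058),('d9',(381,258),.05),('d8',(388,314),.05),('d0',(376,205),.05)):print(nm,ang(c,(px[0]*k,px[1]*k),r).round(3))
print(s['q'].round(2))
E
```

```text
rib8 0.013
rib9 -0.523
d9 -0.255
d8 0.369
d0 -0.856
[-0.44  0.31  1.48 -0.    1.35 -1.96]
```

Call:
drive_tool(commands=[0, 0, 0, -0.95, -0.095, 0.285, 0.2, 0, 0, 0, 0.5, 0, 0, 0, 0.6, 0, 0, 0, 0.6, 0, 0, 0, 0.4, 0, 0, 0, 0.08, 0, 0, 0, 0, 0], gripper=-1)

```text
time: 44.73
eef_pos: [0.5773, -0.1914, 0.1337]
orientation: [[-0.065, 0.998, -0.003], [0.998, 0.065, 0.001], [0.002, -0.003, -1.0]]
ft_force: [-0.5, -0.3, 0.2]
opening: -0.0003
```

Call:
drive_tool(commands=[0, 0, 0.12, 0, 0, 0, 0.12, 0, 0, 0, 0, 0, 0, 0, 0, 0, 0, 0, 0, 0, 0, 0, 0, 0, 0, 0, 0, 0, 0, 0, 0, 0])

```text
time: 45.4
eef_pos: [0.5777, -0.1915, 0.1263]
orientation: [[-0.067, 0.998, 0.001], [0.998, 0.067, -0.0], [-0.0, 0.001, -1.0]]
ft_force: [1.0, 0.3, 0.7]
opening: -0.0
```

Call:
drive_tool(commands=[0, -0.08, 0.02, 0, 0, -0.1, 0, 0, 0, -0.1, 0, 0, 0, -0.1, 0, 0, 0, -0.1, 0, 0, 0, -0.1, 0, 0, 0, -0.05, 0, 0, 0, 0, 0, 0])

```text
time: 46.07
eef_pos: [0.5516, -0.1932, 0.1252]
orientation: [[-0.067, 0.998, -0.001], [0.998, 0.067, 0.0], [0.0, -0.001, -1.0]]
ft_force: [1.2, 0.0, 0.1]
opening: -0.0001
```

Call:
drive_tool(commands=[0, 0, -0.1, 0, 0, 0, -0.4, 0, 0, 0, -0.5, 0, 0, 0, -0.5, 0, 0, 0, -0.5, 0, 0, 0, -0.5, 0, 0, 0, -0.1, 0, 0, 0, 0, 0])

```text
time: 46.73
eef_pos: [0.5527, -0.1935, 0.2307]
orientation: [[-0.067, 0.998, 0.002], [0.998, 0.067, -0.001], [-0.002, 0.002, -1.0]]
ft_force: [-0.0, 0.1, 0.4]
opening: 0.0004
```

```bash
cat > ribs.py <<'E'
import sys
from wheel import *
s=manip.sense();print(s['time'],s['eef_pos'].round(4))
im=optics.snapshot('wrist');c=cam('wrist',s);np.save(f'pics/{sys.argv[1]}.npy',im)
# brightness profile across wheel rim (r=.05) at several y offsets clear of the digits
by=np.array([-np.sin(YAW),np.cos(YAW),0]);bx=np.array([np.cos(YAW),np.sin(YAW),0])
A=np.arange(-.9,.9,.02);g=cv2.cvtColor(im,cv2.COLOR_RGB2GRAY).astype(np.float32)
def prof(r,offs):
    out=0
    for o in offs:
        X=HUB+o*by+r*(np.sin(A)[:,None]*bx+np.cos(A)[:,None]*np.array([0,0,1]))
        p=proj(c,X).astype(np.float32);out=out+cv2.remap(g,p[:,:1],p[:,1:],cv2.INTER_LINEAR).ravel()
    return (out/len(offs)).round().astype(int)
p=prof(.058,(-.013,-.011,.011,.013))
print('side strip',' '.join(f'{a:.2f}:{v}' for a,v in zip(A,p)))
im2=im[70:250,170:320];cv2.imwrite(f'pics/{sys.argv[1]}.png',cv2.resize(im2[:,:,::-1],(500,600),interpolation=cv2.INTER_CUBIC))
E
python3 ribs.py w14
```

```text
46.7333 [ 0.5527 -0.1935  0.2307]
side strip -0.90:63 -0.88:63 -0.86:63 -0.84:63 -0.82:76 -0.80:126 -0.78:149 -0.76:152 -0.74:153 -0.72:155 -0.70:156 -0.68:159 -0.66:161 -0.64:163 -0.62:165 -0.60:166 -0.58:168 -0.56:169 -0.54:171 -0.52:172 -0.50:173 -0.48:175 -0.46:177 -0.44:180 -0.42:178 -0.40:134 -0.38:94 -0.36:94 -0.34:94 -0.32:80 -0.30:141 -0.28:191 -0.26:194 -0.24:194 -0.22:193 -0.20:193 -0.18:192 -0.16:192 -0.14:192 -0.12:190 -0.10:188 -0.08:186 -0.06:185 -0.04:183 -0.02:182 0.00:180 0.02:164 0.04:136 0.06:132 0.08:118 0.10:103 0.12:105 0.14:84 0.16:43 0.18:31 0.20:31 0.22:32 0.24:39 0.26:49 0.28:50 0.30:61 0.32:93 0.34:107 0.36:108 0.38:107 0.40:106 0.42:105 0.44:103 0.46:102 0.48:100 0.50:101 0.52:101 0.54:94 0.56:89 0.58:87 0.60:86 0.62:86 0.64:78 0.66:71 0.68:67 0.70:64 0.72:63 0.74:63 0.76:62 0.78:61 0.80:60 0.82:58 0.84:56 0.86:56 0.88:58
```

Stroke 1 worked: rib 8 went to -0.36 rad as predicted. Three more full strokes.

Call:
drive_tool(commands=[0, 0.4, 0.2, 0, 0, 0.57, 0.5, 0, 0, 0, 0.6, 0, 0, 0, 0.6, 0, 0, 0, 0.45, 0, 0, 0, 0.2, 0, 0, 0, 0.08, 0, 0, 0, 0, 0])

```text
time: 47.45
eef_pos: [0.5903, -0.1903, 0.1226]
orientation: [[-0.067, 0.998, -0.003], [0.998, 0.067, 0.001], [0.001, -0.002, -1.0]]
ft_force: [0.6, -0.4, -0.3]
opening: 0.0001
```

Call:
drive_tool(commands=[0, -0.1, 0, 0, 0, -0.14, 0, 0, 0, -0.14, 0, 0, 0, -0.14, 0, 0, 0, -0.14, 0, 0, 0, -0.14, 0, 0, 0, -0.12, 0, 0, 0, -0.05, 0, 0])

```text
time: 48.12
eef_pos: [0.5511, -0.1933, 0.1237]
orientation: [[-0.067, 0.998, -0.001], [0.998, 0.067, -0.0], [0.0, -0.001, -1.0]]
ft_force: [2.6, -1.0, -0.8]
opening: -0.0002
```

Call:
drive_tool(commands=[0, 0, -0.1, 0, 0, 0, -0.4, 0, 0, 0.2, -0.1, 0, 0, 0.4, 0, 0, 0, 0.37, 0.1, 0, 0, 0, 0.3, 0, 0, 0, 0.2, 0, 0, 0, 0, 0])

```text
time: 48.78
eef_pos: [0.5895, -0.1896, 0.1213]
orientation: [[-0.068, 0.998, -0.006], [0.998, 0.068, 0.002], [0.003, -0.005, -1.0]]
ft_force: [-0.8, 0.5, -0.4]
opening: 0.0003
```

Call:
drive_tool(commands=[0, -0.1, 0, 0, 0, -0.14, 0, 0, 0, -0.14, 0, 0, 0, -0.14, 0, 0, 0, -0.14, 0, 0, 0, -0.14, 0, 0, 0, -0.12, 0, 0, 0, -0.05, 0, 0])

```text
time: 49.45
eef_pos: [0.5512, -0.1934, 0.1238]
orientation: [[-0.067, 0.998, -0.001], [0.998, 0.067, -0.0], [-0.0, -0.001, -1.0]]
ft_force: [3.1, 0.6, -1.9]
opening: -0.0002
```

Call:
drive_tool(commands=[0, 0, -0.1, 0, 0, 0, -0.5, 0, 0, 0, -0.6, 0, 0, 0, -0.6, 0, 0, 0, -0.5, 0, 0, 0, -0.3, 0, 0, 0, 0, 0, 0, 0, 0, 0])

```text
time: 50.12
eef_pos: [0.5519, -0.1933, 0.2282]
orientation: [[-0.067, 0.998, -0.001], [0.998, 0.067, -0.001], [-0.0, -0.001, -1.0]]
ft_force: [0.4, -0.5, 0.1]
opening: -0.0001
```

```bash
python3 ribs.py w15
```

```text
50.1167 [ 0.5519 -0.1933  0.2282]
side strip -0.90:64 -0.88:64 -0.86:63 -0.84:68 -0.82:107 -0.80:142 -0.78:149 -0.76:151 -0.74:153 -0.72:155 -0.70:157 -0.68:159 -0.66:160 -0.64:162 -0.62:164 -0.60:165 -0.58:167 -0.56:168 -0.54:170 -0.52:172 -0.50:174 -0.48:176 -0.46:177 -0.44:180 -0.42:178 -0.40:129 -0.38:92 -0.36:92 -0.34:81 -0.32:104 -0.30:182 -0.28:193 -0.26:194 -0.24:195 -0.22:196 -0.20:196 -0.18:194 -0.16:192 -0.14:190 -0.12:189 -0.10:187 -0.08:185 -0.06:183 -0.04:182 -0.02:180 0.00:162 0.02:155 0.04:140 0.06:133 0.08:124 0.10:108 0.12:93 0.14:52 0.16:32 0.18:31 0.20:32 0.22:36 0.24:44 0.26:49 0.28:61 0.30:92 0.32:109 0.34:110 0.36:108 0.38:107 0.40:105 0.42:104 0.44:102 0.46:100 0.48:100 0.50:107 0.52:101 0.54:88 0.56:76 0.58:70 0.60:68 0.62:66 0.64:65 0.66:64 0.68:63 0.70:61 0.72:60 0.74:60 0.76:59 0.78:59 0.80:58 0.82:56 0.84:57 0.86:58 0.88:59
```

Call:
drive_tool(commands=[0, 0.4, 0.2, 0, 0, 0.57, 0.5, 0, 0, 0, 0.6, 0, 0, 0, 0.6, 0, 0, 0, 0.41, 0, 0, 0, 0.2, 0, 0, 0, 0.06, 0, 0, 0, 0, 0])

```text
time: 50.83
eef_pos: [0.5904, -0.1904, 0.124]
orientation: [[-0.067, 0.998, -0.002], [0.998, 0.067, 0.001], [0.001, -0.002, -1.0]]
ft_force: [0.4, 0.2, 0.7]
opening: -0.0003
```

Call:
drive_tool(commands=[0, -0.1, 0, 0, 0, -0.14, 0, 0, 0, -0.14, 0, 0, 0, -0.14, 0, 0, 0, -0.14, 0, 0, 0, -0.14, 0, 0, 0, -0.12, 0, 0, 0, -0.05, 0, 0])

```text
time: 51.5
eef_pos: [0.5522, -0.1936, 0.1264]
orientation: [[-0.067, 0.998, 0.002], [0.998, 0.067, -0.001], [-0.002, 0.002, -1.0]]
ft_force: [1.8, 0.5, 2.1]
opening: -0.0004
```

Call:
drive_tool(commands=[0, 0, -0.1, 0, 0, 0, -0.4, 0, 0, 0.2, -0.1, 0, 0, 0.4, 0, 0, 0, 0.37, 0.1, 0, 0, 0, 0.3, 0, 0, 0, 0.18, 0, 0, 0, 0, 0])

```text
time: 52.17
eef_pos: [0.5897, -0.1898, 0.1234]
orientation: [[-0.067, 0.998, -0.005], [0.998, 0.067, 0.002], [0.002, -0.005, -1.0]]
ft_force: [-0.8, 1.6, 0.3]
opening: -0.0002
```

Call:
drive_tool(commands=[0, -0.1, 0, 0, 0, -0.14, 0, 0, 0, -0.14, 0, 0, 0, -0.14, 0, 0, 0, -0.14, 0, 0, 0, -0.12, 0, 0, 0, -0.08, 0, 0, 0, -0.02, 0, 0])

```text
time: 52.83
eef_pos: [0.5549, -0.1932, 0.1258]
orientation: [[-0.067, 0.998, -0.001], [0.998, 0.067, -0.0], [-0.0, -0.001, -1.0]]
ft_force: [1.4, -0.6, -0.1]
opening: -0.0002
```

Call:
drive_tool(commands=[0, 0, 0, 0, 0, 0, -0.1, 0, 0, 0, -0.5, 0, 0, 0, -0.6, 0, 0, 0, -0.6, 0, 0, 0, -0.5, 0, 0, 0, -0.3, 0, 0, 0, 0, 0])

```text
time: 53.5
eef_pos: [0.5569, -0.1935, 0.233]
orientation: [[-0.067, 0.998, 0.004], [0.998, 0.067, -0.002], [-0.003, 0.004, -1.0]]
ft_force: [0.3, 0.4, 0.9]
opening: -0.0
```

```bash
python3 ribs.py w16 | cut -c1-900
```

```text
53.5 [ 0.5569 -0.1935  0.233 ]
side strip -0.90:64 -0.88:62 -0.86:61 -0.84:60 -0.82:61 -0.80:60 -0.78:63 -0.76:95 -0.74:142 -0.72:155 -0.70:157 -0.68:159 -0.66:160 -0.64:162 -0.62:164 -0.60:165 -0.58:167 -0.56:168 -0.54:170 -0.52:172 -0.50:174 -0.48:175 -0.46:177 -0.44:179 -0.42:181 -0.40:183 -0.38:184 -0.36:187 -0.34:175 -0.32:114 -0.30:97 -0.28:98 -0.26:90 -0.24:179 -0.22:198 -0.20:196 -0.18:194 -0.16:193 -0.14:191 -0.12:189 -0.10:188 -0.08:186 -0.06:184 -0.04:183 -0.02:182 0.00:180 0.02:179 0.04:178 0.06:177 0.08:175 0.10:156 0.12:131 0.14:129 0.16:135 0.18:132 0.20:72 0.22:34 0.24:32 0.26:33 0.28:32 0.30:38 0.32:45 0.34:49 0.36:62 0.38:90 0.40:104 0.42:105 0.44:103 0.46:102 0.48:100 0.50:98 0.52:97 0.54:97 0.56:87 0.58:77 0.60:72 0.62:70 0.64:70 0.66:75 0.68:84 0.70:88 0.72:90 0.74:90 0.76:90 0.78:90 0.80:90 0.82:90 0.84:88 0.86:81 0.88:73
```

View pics/w16.png

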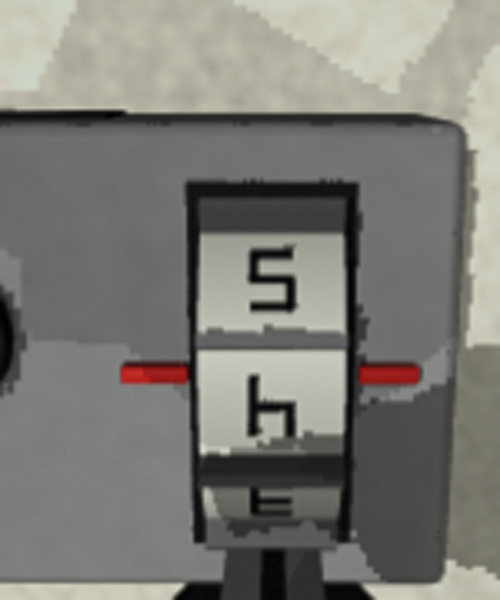

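Digit 4 (upside-down from this side) stands between the pointers at (155,374) and (390,374) in the crop, with ribs at -0.29 and +0.34, centred to about 0.03 rad. Now the button.

Call:
drive_tool(commands=[-0.3, -0.05, 0, 0, -0.6, -0.05, 0, 0, -0.7, -0.05, 0, 0, -0.5, -0.05, 0.2, 0, -0.2, 0, 0.5, 0, 0, 0, 0.6, 0, 0, 0, 0.5, 0, 0, 0, 0.2, 0])

```text
time: 54.22
eef_pos: [0.5511, -0.2849, 0.1448]
orientation: [[-0.066, 0.998, -0.008], [0.998, 0.066, 0.005], [0.005, -0.008, -1.0]]
ft_force: [-0.2, 0.3, -1.5]
opening: 0.0003
```

Call:
drive_tool(commands=[0, 0, 0.3, 0, 0, 0, 0.2, 0, 0, 0, 0.1, 0, 0, 0, 0, 0, 0, 0, 0, 0, 0, 0, 0, 0, 0, 0, 0, 0, 0, 0, 0, 0])

```text
time: 54.88
eef_pos: [0.5546, -0.2854, 0.1267]
orientation: [[-0.067, 0.998, 0.001], [0.998, 0.067, -0.001], [-0.001, 0.001, -1.0]]
ft_force: [0.1, 0.1, -0.1]
opening: -0.0003
```

Call:
drive_tool(commands=[0, 0, 0.03, 0, 0, 0, 0.03, 0, 0, 0, 0.03, 0, 0, 0, 0.03, 0, 0, 0, 0.03, 0, 0, 0, 0.03, 0, 0, 0, 0, 0, 0, 0, 0, 0])

```text
time: 55.55
eef_pos: [0.5541, -0.2852, 0.1185]
orientation: [[-0.067, 0.998, -0.0], [0.998, 0.067, 0.0], [0.0, -0.0, -1.0]]
ft_force: [0.3, -0.9, -0.0]
opening: -0.0003
```

Call:
drive_tool(commands=[0, 0, 0.03, 0, 0, 0, 0.03, 0, 0, 0, 0.03, 0, 0, 0, 0.03, 0, 0, 0, 0.03, 0, 0, 0, 0.03, 0, 0, 0, 0, 0, 0, 0, 0, 0])

```text
time: 56.22
eef_pos: [0.5544, -0.2854, 0.1121]
orientation: [[-0.067, 0.998, 0.001], [0.998, 0.067, -0.0], [-0.001, 0.001, -1.0]]
ft_force: [-1.5, 0.5, 5.6]
opening: -0.0002
```

Call:
drive_tool(commands=[0, 0, 0.03, 0, 0, 0, 0.03, 0, 0, 0, 0.02, 0, 0, 0, 0, 0, 0, 0, 0, 0, 0, 0, 0, 0, 0, 0, 0, 0, 0, 0, 0, 0])

```text
time: 56.88
eef_pos: [0.5544, -0.2854, 0.1118]
orientation: [[-0.067, 0.998, 0.002], [0.998, 0.067, -0.002], [-0.002, 0.002, -1.0]]
ft_force: [-4.2, 2.5, 19.4]
opening: 0.0
```

It is against the hard stop at 19 N, so the button is fully down. Releasing.

Call:
drive_tool(commands=[0, 0, -0.1, 0, 0, 0, -0.2, 0, 0, 0, -0.5, 0, 0, 0, -0.6, 0, 0, 0, -0.6, 0, 0, 0, -0.6, 0, 0, 0, -0.4, 0, 0, 0, 0, 0])

```text
time: 57.55
eef_pos: [0.5559, -0.2864, 0.2321]
orientation: [[-0.067, 0.998, 0.006], [0.998, 0.067, -0.004], [-0.004, 0.006, -1.0]]
ft_force: [-0.0, -1.5, 1.2]
opening: -0.0002
```

Call:
drive_tool(commands=[0.3, -0.3, 0, 0, 0.5, -0.4, 0, 0, 0.6, -0.4, 0, 0, 0.5, -0.4, 0, 0, 0.4, -0.3, 0, 0, 0, 0, 0, 0, 0, 0, 0, 0, 0, 0, 0, 0])

```text
time: 58.22
eef_pos: [0.4765, -0.1987, 0.2277]
orientation: [[-0.067, 0.998, 0.0], [0.998, 0.067, -0.0], [-0.0, -0.0, -1.0]]
ft_force: [-0.3, 0.2, 0.1]
opening: 0.0001
```

```bash
python3 ribs.py w17 | cut -c1-760; python3 - <<'E'
from h import *
a=optics.snapshot('side');b=optics.snapshot('scene');w=np.load('pics/w17.npy')
o=np.hstack([cv2.resize(a[60:240,190:340],(400,480)),cv2.resize(b[90:250,110:310],(400,480))])
cv2.imwrite('pics/fin.png',o[:,:,::-1])
E
```

```text
58.2167 [ 0.4765 -0.1987  0.2277]
side strip -0.90:45 -0.88:46 -0.86:47 -0.84:45 -0.82:76 -0.80:145 -0.78:133 -0.76:115 -0.74:110 -0.72:106 -0.70:102 -0.68:100 -0.66:97 -0.64:96 -0.62:69 -0.60:45 -0.58:42 -0.56:43 -0.54:43 -0.52:43 -0.50:44 -0.48:45 -0.46:46 -0.44:47 -0.42:49 -0.40:48 -0.38:47 -0.36:48 -0.34:48 -0.32:48 -0.30:48 -0.28:48 -0.26:48 -0.24:50 -0.22:39 -0.20:14 -0.18:9 -0.16:9 -0.14:9 -0.12:9 -0.10:9 -0.08:9 -0.06:8 -0.04:9 -0.02:9 0.00:9 0.02:8 0.04:9 0.06:9 0.08:9 0.10:9 0.12:9 0.14:9 0.16:9 0.18:9 0.20:9 0.22:9 0.24:9 0.26:8 0.28:8 0.30:9 0.32:8 0.34:9 0.36:9 0.38:9 0.40:8 0.42:8 0.44:8 0.46:8 0.48:8 0.50:8 0.52:8 0.54:8 0.56:8 0.58:8 0.60:8 0.62:8 0.64:8 0.66:8 0.68:8 0.70:8 0.72:8 0.74:8 0.76:8 0.78:8 0.80:8 0.82:8 0.84:8 0.86:8 0.88:8
```

View pics/fin.png

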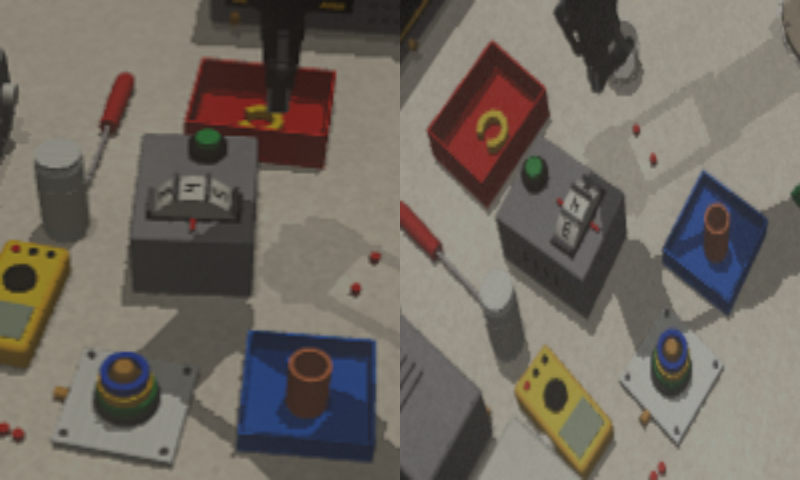

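The final views show everything in place: 4 at the pointer (side crop 192,190), stack in order, sleeve in the tray, C in the bin. Handing in.

```bash
python3 -c "
from bench import manip
print(manip.sign_off())"
```

```text
the job is handed in; nothing more can be done
None
```

The job is done and handed in; the robot's clock stood at about 58 s, against the 210 s limit. `sign_off()` reports no verdict.

- **Sleeve:** it stands upright in the blue tray.
- **Cores:** grey, green, yellow and blue are threaded on the post, largest at the bottom. There was one broken core, the yellow C, and it lies in the red bin.
- **Wheel:** I rolled it from near 9 to 4. The last close view put digit 4 within about 0.03 rad of the pointers, and I did not trim it further. The final side view agrees.
- **Button:** I pressed it to its hard stop, about 19 N, and let it go. The arm then moved clear.

I judged the cores to be fully home from the camera views and from the heights at which I released them, not by a direct measurement. The last rib-angle script gave nothing usable, because the gripper blocked the wrist camera. The final wheel check is therefore the view from before the button press plus the side and scene pictures taken after it.

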